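# Test a press return spring and sort it by its loaded length

## Task

Test the return spring that stands on the round white pad: seat it upright over the spigot of the spring tester, swing the arm over and press it down by its ball until the load needle is in the green band (about 16 newtons, never into the red), hold it there for a second and see whether the top of the spring's cap stays above the red length mark or has sunk below it. Then swing the arm back up and stand the spring upright in the yellow drawer if it stayed above the mark, or in the red drawer if it sank below. Leave the other spring, on the square blue pad, and everything else on the bench as they are.

Things in the scene. Friction and masses are not known exactly. Their poses are not given: they have to be found in the camera images.
- spring_a: a steel-wire return spring, standing: 30 mm outside diameter, 70 mm free height, a brass cap 9 mm thick on top, a 22 mm round hole in its open bottom end; about 90 g. Origin: centre of its underside, z up through the cap. Grip it by the top 16 mm, solid to the sides. One of the two springs is stiff, the other soft; only a test under load tells. The one to test starts on the white pad.
- spring_b: the other spring: same looks, sizes and origin as spring_a. Pressed from above, a spring shortens to 26 mm at the most.
- cap_a_top (a point): centre of the top face of spring_a's cap (70 mm above its underside when free, lower when it is loaded).
- cap_b_top (a point): the same for spring_b.
- round_pad: round white pad, 80 mm across, 4 mm thick, fixed; the spring to be tested stands on it. Origin: centre of its underside.
- blue_pad: square blue pad, 80 by 80 by 4 mm, fixed; the spring that stands on it is to be left alone. Origin: centre of its underside.
- tester: green bench spring tester, fixed: cast base 28 mm high, round load plate, fork with the hinged pressing arm, dial. Origin: under the centre of the load plate, at bench level. In its frame (its yaw varies) the hinge lies 100 mm from the plate centre towards +y, the arm swings in the y-z plane down towards -y over the plate; the dial (92 mm across, up to 100 mm high) is at x +98, y +95 mm.
- plate_seat (a point): centre of the load plate's top face (76 mm across, 50 mm above the bench), axes as the tester's. A spigot stands here, 19 mm in diameter, 8 mm high, tapered to 13 mm: the spring's hole goes over it and its underside rests on this face. The plate sinks 0.25 mm per newton. A white length plate stands on it at y +21 to +41 mm, 52 mm high: keep the fingers on the spring's +x and -x sides.
- length_mark (a point): the red line on the white length plate beside the spring, 46 mm above the load plate's face (it sinks with the plate); this point is its end next to the spring. With the needle in the green band the stiff spring's cap top stays about 6 mm above this line, the soft one's sinks about 8 mm below it.
- load_needle (a joint): angle of the dial's needle in rad, clockwise: 0.1 rad per newton on the load plate (the weight of the spring, 0.85 N, shows too). Green band 1.4 to 1.8 (14 to 18 N); red from 2.2 (22 N) up.
- press_arm (a joint): angle of the pressing arm in rad: 0 is open against its stop, 10 degrees past upright, where it stays by itself; grows as it swings over towards the tester's -y and down; level at 1.745. Meets a free spring at about 1.31; 0.01 rad more shortens the spring by about 1 mm; how far down the green load lies depends on the spring. Let go under load, it is thrown up: lead it back past upright.
- pivot (a point): the arm's hinge axis (along the tester's x), 106 mm above the bench, at y = +100 mm in the tester's frame.
- ball_handle (a point): centre of the black ball handle, 32 mm in diameter, on the end of the arm (14 mm rod), 220 mm from the hinge axis; 320 mm high when open, 120 to 170 mm when pressing. Can be pinched from above, fingers on its +x and -x sides (along the hinge axis), and led round its arc, turning between the pads. Pressing, 1 N down at the ball puts 2.2 N on the spring; the arm's own weight adds roughly 3 N.
- foot: steel pressing foot, a 24 mm ball under the arm 100 mm from the hinge axis, 18 mm below the rod's axis, that swivels and bears on the middle of the cap. Origin: centre of that ball.
- yellow_drawer_floor (a point): centre of the inner floor of the small wooden drawer with the yellow inside that lies on the bench: inside 91 mm (its x) by 111 mm (its y), floor 7 mm above the bench, rim 36 mm above the bench, fixed. For a spring that stayed above the mark.
- red_drawer_floor (a point): the same for the drawer with the red inside, of the same size. For a spring that sank below the mark.
- pigment_jar: bystander: blue jar, 60 mm across, 85 mm high. Origin: centre of its underside.
- ochre_jar: bystander: ochre jar, 52 mm across, 75 mm high. Origin: centre of its underside.
- pastel_stick: bystander: brick-red pastel stick lying on the bench, 20 mm thick, 85 mm long along its x. Origin: middle of its underside.
- palette_knife: bystander: palette knife with a handle, lying along its x. Origin: near its middle, on the bench.
- screwdriver: bystander: screwdriver lying along its x near the robot. Origin: near its middle, on the bench.
- press_plunger: bystander: brass plunger of the pastel press, standing, 38 mm across, 70 mm high. Origin: centre of its underside.
- tin_lid: bystander: white tin lid, 60 mm across, 12 mm high. Origin: centre of its underside.
There are look-alikes about, which are no part of the job. Several things have the shape of the round_pad; the one meant has the colours described above.

How it is judged:
By the outcome, as a careful person would: the job done as asked, in the order asked, and still so for the second after the job is handed in, with the robot touching nothing.
It also fails if it takes over 72 s, if anything falls off the work surface, if the arm or the gripper's body presses on something with over 40 N, if the wrist force passes 120 N, or if a joint passes its speed limit or range.

## Robot

A 7-joint arm with a two-finger parallel gripper is mounted at the origin on the work surface. World frame = base frame: x ahead of the robot, y to its left, z up, the work surface at z = 0. Lengths are in m, angles in rad, forces in N, time in s.
With the tool pointing down it reaches from about 0.35 to 0.9 m from the base axis. Payload 7.2 kg.
Tool frame: the origin (TCP) lies between the finger pads; the fingertips stand ctrl.tip_reach ahead of it and the grasp point (between the pads) lies 6 mm ahead of it (ctrl.tip_reach is the distance from the TCP to the fingertips, in m); y points along the fingers, x is the direction in which the jaws open and shut, and the axes are right-handed (so a half turn about y gives the same grasp; the last joint's range is limited). The gripper opens to 88 mm and grips with 3 to 60 N. Pads are 20 mm wide; open, the fingers measure 115 mm over their backs; the gripper's body (75 mm by 178 mm) begins 61 mm behind the grasp point.
Start: joints at [1.245, 0.411, -0.013, 1.596, 0.006, 1.134, -0.082], TCP at [0.159, -0.604, 0.222] pointing down, gripper open.
Joint ranges: [-2.95, 2.95], [-0.29, 1.99], [-1.47, 1.44], [0.14, 2.54], [-1.03, 4.17], [0.13, 1.85], [-2.86, 2.86]. Speed limits (rad/s): [2.39, 2.39, 3.01, 3.01, 3.14, 3.14, 3.14].

## Interface

Orientations are given as a rotation vector (axis times angle).
In Python, from rig import ctrl, cams, spotter gives the robot as it stands.
- The arm moves only by the tool drive_tool, never from a script. Its argument "increments" is a list of rows, each an object of numbers: "dx", "dy", "dz": the shift along the tool's x, y, z in mm; "yaw": the turn about the tool's y in rad. In form: [{"dx": .., "dy": .., "dz": .., "yaw": ..}, ...]. A call has 1 to 5 rows; each row is the pose to reach, as a shift and turn from the pose measured when the call began, along the tool's axes at that moment; what a row does not reach only later rows make up. A row lasts 1/12 s, in which the tool goes at most 41.7 mm and 7.16 degrees, less where a joint would pass 70% of its speed; a pose out of reach is approached as far as the arm can. A call with a gripper value outside its range is refused whole. "fingers" is the closure, from 0 (fully open) to 1 (shut), set as the call begins (left out, the last holds). The fingers move at their own pace and stop on an object; "grip_force" is the grip in N (left out, the last holds). Time passes only in rows, so rows that repeat a pose let the fingers close. It gives the time, the measured TCP pose, the force and the opening at its end, in the units of the state.
- ctrl.sense(): the state, without advancing time (a new reading comes with each control period).
- cams.get_image(name): name is "scene" or "top"; returns the picture (420x560x3 uint8, red, green, blue); there is no depth.
- cams.camera_model(name): a dict with "fx", "fy", "cx", "cy" (pixels), "R" (3x3) and "t" (3): a world point X has camera coordinates R X + t. Camera axes: x right, y down, z forward; pixel columns grow to the right and rows downward; lengths in m; the calibration is good to about 2 mm. A picture is of the moment at which its call begins. camera_model takes no time and is no camera call.
- ctrl.hand_in(): hands the job in, once; it reports no verdict.
Trained networks look in the newest picture that a camera, given by its name, has taken for a name from the list of things; names that differ only in an ending like _2 or _b are one class to them, and where a whole thing is asked for, a point or a joint stands for the part that bears it (a point fixed in the world has none). Each returns a list of dicts, best first, with "conf" (0 to 1); they miss things now and then, are a little off and sometimes report something else, mostly with a low value. They report only what shows in the picture. A call takes as long as a camera call. They do not tell look-alikes from the thing itself.
- spotter.cut_out(query, camera): "mask" (420x560 bool, what is visible of it) and "rect" ([left, top, right, bottom] in pixels, round what is visible of it).
The state is a dict: "time": time; "joints": joint angles; "qd": joint speeds; "effort": joint torques, N m; "position": TCP position; "ee_rot": TCP orientation; "ft_force": force on the tool from outside, world axes, zero at the start; "torque": the same for the moment, N m; "grip_width": finger opening in m.
Only numpy, scipy, OpenCV 4.12 (cv2) and the standard library are available. Lean on these libraries where they do the work, as an engineer would, in place of code of your own. Each camera call takes 0.05 s, during which the arm holds its last target.

## Working session

There is one attempt and no reset: what is moved stays moved. The work goes in short steps, Python scripts to look and compute and a tool call to move; the robot and the scene stay as the last step left them, time stands still between calls to the robot, and variables do not carry over. Pictures are saved under pics/ and viewed, and the job is handed in when it is done.

Besides the shell and the picture viewer there is one more tool, called by a JSON object that holds its "op" and its "data". drive_tool: Moves the arm, as the interface text tells. Its arguments: {"type":"object","properties":{"increments":{"type":"array"},"fingers":{"type":"number"},"grip_force":{"type":"number"}},"required":["increments"]}

```bash
ls; mkdir -p pics
python3 - <<'E'
from rig import ctrl,cams,spotter
import cv2
s=ctrl.sense(); print(s, ctrl.tip_reach)
for n in ["scene","top"]:
    im=cams.get_image(n); cv2.imwrite(f"pics/{n}0.png",im[:,:,::-1])
    m=cams.camera_model(n); print(n,m)
E
```

```text
pics
{'time': 0.0, 'joints': array([ 1.24478333,  0.41186467, -0.01269696,  1.59701303,  0.00559048,
        1.13431382, -0.0821944 ]), 'qd': array([ 1.34118405e-03,  8.53533880e-05, -1.43649010e-03,  1.06689994e-03,
       -8.49827269e-04,  2.42526034e-04, -5.74258422e-04]), 'effort': array([ 3.35664799e-04, -5.87948442e+01,  6.42386992e-01, -2.91076165e+01,
       -5.36917860e-02,  1.84989301e-02,  1.22810611e-04]), 'position': array([ 0.15918116, -0.60387505,  0.22074381]), 'ee_rot': array([-1.31930404,  1.01814952, -1.0159806 ]), 'ft_force': array([-0.08698189,  0.46557444,  0.96048233]), 'torque': array([-0.00412277,  0.02108177,  0.02913329]), 'grip_width': 0.08800698591752228} 0.025
scene {'fx': 468.86450773121175, 'fy': 468.86450773121175, 'cx': 276.6169184088886, 'cy': 218.57564753404662, 'R': array([[ 0.46666289,  0.88441642,  0.00577505],
       [ 0.47531561, -0.24528335, -0.84493263],
       [-0.74585576,  0.39704368, -0.53484157]]), 't': array([-0.19075976, -0.12820262,  1.76140129])}
top {'fx': 428.22709582710667, 'fy': 428.22709582710667, 'cx': 282.52974915728566, 'cy': 211.0898095678746, 'R': array([[-0.0023366 , -0.99988646, -0.01488639],
       [-0.99196447,  0.00420064, -0.12644702],
       [ 0.1264952 ,  0.01447131, -0.99186166]]), 't': array([-0.05640165,  0.58315378,  1.47919103])}
```

View pics/scene0.png

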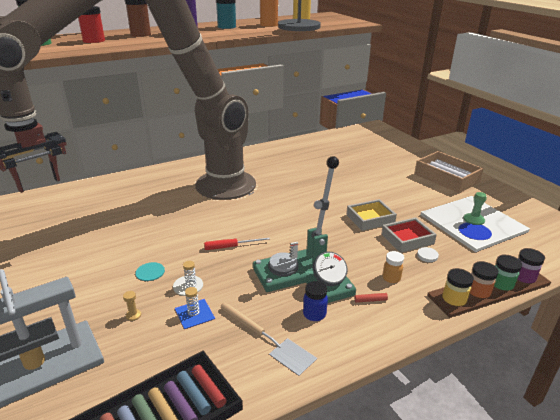

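View pics/top0.png

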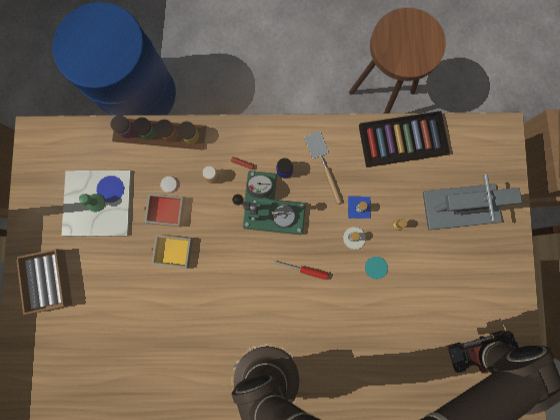

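The scene picture shows a white pad with a spring near (188,284), a blue pad with a spring at (194,313), the tester at (300,270), and the drawers: yellow at (371,214), red at (408,234). Next I'll run the networks and take enlarged crops.

```bash
cat > h.py <<'E'
import numpy as np,cv2
from rig import ctrl,cams,spotter
from scipy.spatial.transform import Rotation as Ro
from scipy.optimize import least_squares
M={n:cams.camera_model(n) for n in("scene","top")}
def proj(n,X):
    m=M[n];c=np.array(m["R"])@np.asarray(X,float)+m["t"]
    return np.array([m["fx"]*c[0]/c[2]+m["cx"],m["fy"]*c[1]/c[2]+m["cy"]])
def ray(n,p):
    m=M[n];R=np.array(m["R"]);d=R.T@np.array([(p[0]-m["cx"])/m["fx"],(p[1]-m["cy"])/m["fy"],1]);o=-R.T@np.array(m["t"]);return o,d
def atz(n,p,z):
    o,d=ray(n,p);return o+d*(z-o[2])/d[2]
def tri(ps,pt):
    r=least_squares(lambda X:np.r_[proj("scene",X)-ps,proj("top",X)-pt],[.5,0,.1]);return r.x,np.abs(r.fun).max()
def snap(n,tag,box=None,k=1):
    im=cams.get_image(n)
    if box: im=im[box[1]:box[3],box[0]:box[2]]
    im=cv2.resize(im,None,fx=k,fy=k,interpolation=cv2.INTER_CUBIC)
    cv2.imwrite(f"pics/{tag}.png",im[:,:,::-1])
def to_tool(dw):
    R=Ro.from_rotvec(ctrl.sense()["ee_rot"]).as_matrix();return R.T@np.asarray(dw)*1000
E
python3 - <<'E'
from h import *
for n in("scene","top"):
  cams.get_image(n)
  for q in["spring_a","round_pad","tester","plate_seat","ball_handle","yellow_drawer_floor","red_drawer_floor","length_mark","foot"]:
    try:
      for d in spotter.cut_out(q,n)[:3]:
        ys,xs=np.nonzero(d["mask"]); print(n,q,round(d["conf"],2),np.round(d["rect"]),xs.mean().round(1),ys.mean().round(1))
    except Exception as e: print(n,q,e)
snap("scene","s1",(110,240,370,380),3)
snap("top","t1",(220,150,420,290),4)
print(Ro.from_rotvec(ctrl.sense()["ee_rot"]).as_matrix().round(3),ctrl.sense()["time"])
E
```

```text
scene spring_a 0.75 [185. 288. 199. 312.] 192.2 300.1
scene spring_a 0.75 [182. 262. 199. 291.] 188.8 271.9
scene round_pad 0.97 [138. 264. 164. 283.] 149.9 271.1
scene round_pad 0.66 [173. 277. 203. 296.] 186.1 285.5
scene round_pad 0.36 [181. 298. 216. 328.] 194.9 314.2
scene tester 0.93 [255. 153. 356. 302.] 308.7 257.6
scene plate_seat 0.62 [267. 244. 296. 272.] 284.9 259.4
scene ball_handle 0.94 [312. 155. 337. 235.] 325.0 194.1
scene ball_handle 0.34 [268. 244. 298. 269.] 284.9 258.8
scene red_drawer_floor 0.65 [384. 216. 437. 250.] 408.6 234.1
scene red_drawer_floor 0.23 [314. 201. 322. 212.] 317.3 204.2
scene length_mark 0.62 [125. 290. 137. 319.] 130.8 305.2
scene length_mark 0.56 [271. 242. 300. 272.] 284.9 258.9
scene foot 0.33 [312. 157. 338. 236.] 324.7 194.9
top spring_a 0.47 [347. 232. 356. 243.] 353.2 236.6
top spring_a 0.44 [356. 202. 370. 210.] 361.0 206.9
top round_pad 0.78 [345. 228. 369. 251.] 354.0 238.6
top round_pad 0.78 [369. 259. 385. 281.] 375.7 267.6
top round_pad 0.36 [231. 160. 256. 171.] 242.2 163.1
top tester 0.79 [233. 174. 306. 233.] 268.9 206.6
top tester 0.51 [281. 261. 327. 278.] 312.0 272.3
top tester 0.35 [203. 167. 222. 184.] 210.6 174.7
top plate_seat 0.78 [268. 206. 293. 228.] 283.2 215.8
top plate_seat 0.36 [274. 260. 330. 277.] 312.3 272.4
top ball_handle 0.5 [235. 194. 255. 216.] 245.6 205.1
top yellow_drawer_floor 0.7 [151. 236. 193. 270.] 171.9 251.9
top yellow_drawer_floor 0.55 [233. 194. 256. 214.] 244.6 203.9
top yellow_drawer_floor 0.34 [300. 265. 326. 275.] 314.2 272.8
top red_drawer_floor 0.75 [142. 194. 183. 228.] 164.5 210.3
top red_drawer_floor 0.56 [231. 194. 256. 214.] 243.9 203.3
top length_mark 0.67 [272. 205. 294. 225.] 283.5 215.8
top length_mark 0.25 [344. 231. 361. 242.] 353.2 236.6
top foot 0.57 [253. 205. 257. 210.] 253.0 206.6
[[ 0.255  0.     0.967]
 [-0.967 -0.     0.255]
 [ 0.    -1.    -0.   ]] 1.2
```

```bash
python3 -c "
import cv2
a=cv2.imread('pics/s1.png');print(a.shape)"
```

```text
(420, 780, 3)
```

View pics/s1.png

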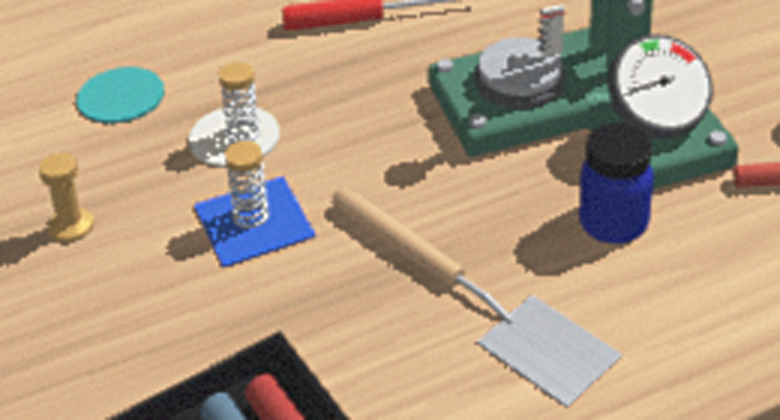

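View pics/t1.png

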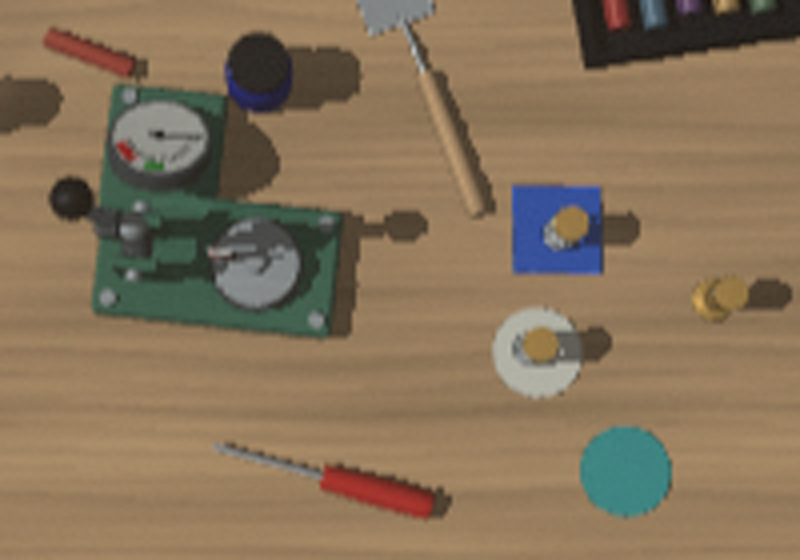

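Round_pad candidates are the teal disc at top (376,268), the white disc at top (354,238), and the tin lid at top (169,184). The white disc carrying a spring, at scene (187,285), fits, and the crops confirm it. The spring at scene (192,300) stands on the blue pad and stays where it is.

Next I'll measure the geometry at subpixel level.

```bash
python3 - <<'E'
from h import *
for n,b in(("scene",(165,250,220,330)),("scene",(255,145,360,310)),("top",(335,190,385,260)),("top",(225,165,315,240)),("top",(135,185,200,275)),("scene",(335,190,445,260))):
    im=cams.get_image(n)[b[1]:b[3],b[0]:b[2]]
    k=min(780//im.shape[1],590//im.shape[0])
    cv2.imwrite(f"pics/c_{n}_{b[0]}.png",cv2.resize(im,None,fx=k,fy=k,interpolation=cv2.INTER_CUBIC)[:,:,::-1]);print(n,b,k)
E
python3 - <<'E'
import cv2,glob,numpy as np
E
```

```text
scene (165, 250, 220, 330) 7
scene (255, 145, 360, 310) 3
top (335, 190, 385, 260) 8
top (225, 165, 315, 240) 7
top (135, 185, 200, 275) 6
scene (335, 190, 445, 260) 7
```

View pics/c_scene_165.png

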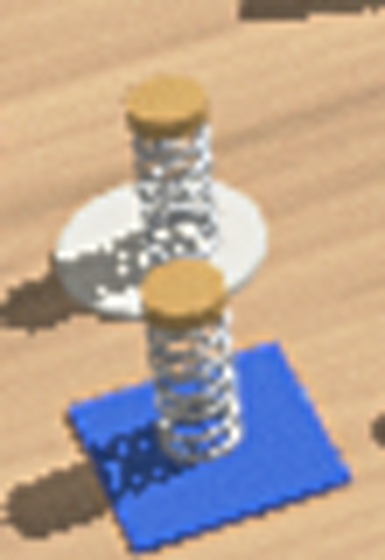

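View pics/c_scene_255.png

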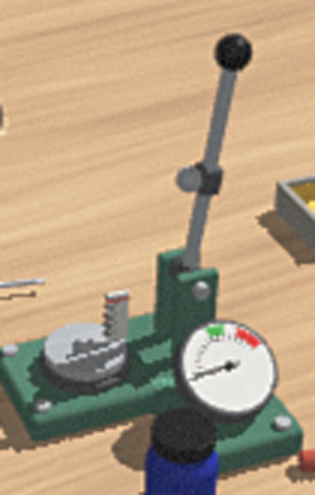

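View pics/c_top_335.png

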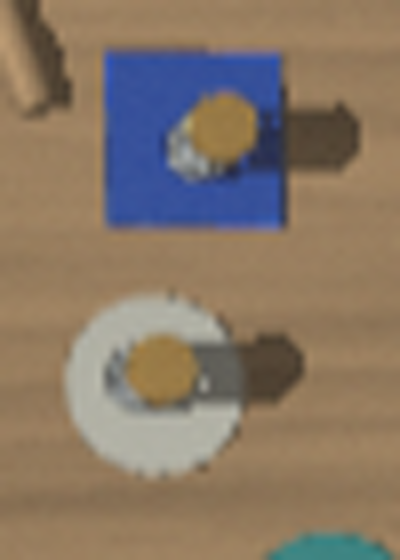

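View pics/c_top_225.png

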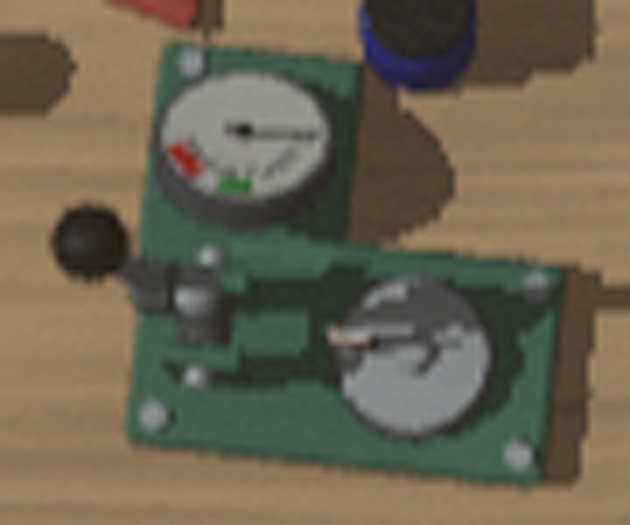

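View pics/c_top_135.png

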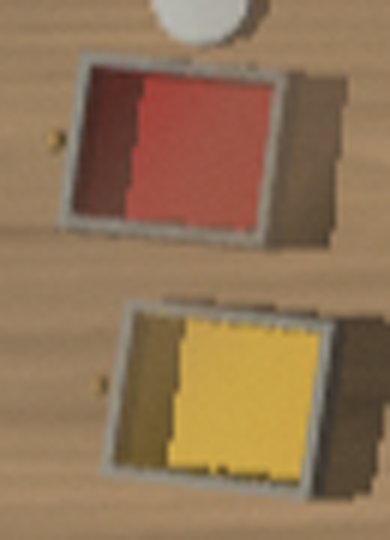

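View pics/c_scene_335.png

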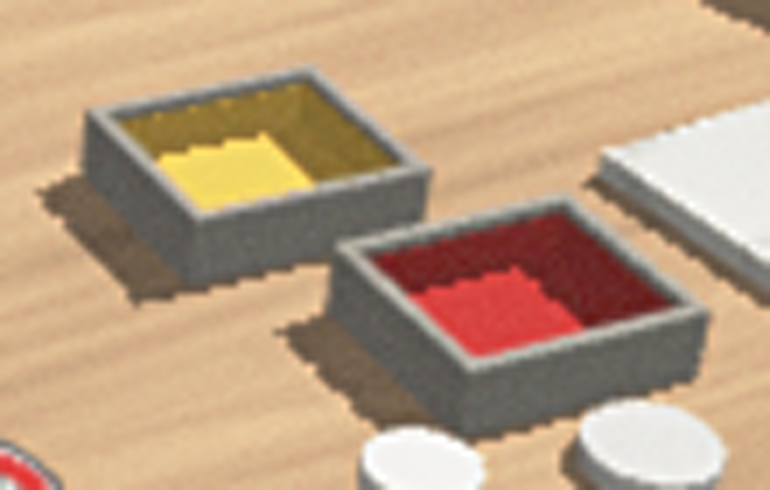

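Run:
```python
from h import *
f=lambda b,k,p:(np.array(p)+.5)/k-.5+np.array(b)
S1=(165,250);T1=(335,190);S2=(255,145);T2=(225,165);T3=(135,185);S3=(335,190)
cs,ct=f(S1,7,(167,100)),f(T1,8,(161,369))
print("cap a tri",tri(cs,ct),"z74",atz("scene",cs,.074),atz("top",ct,.074))
print("pad",atz("scene",f(S1,7,(161,248)),.004),atz("top",f(T1,8,(154,384)),.004))
print("cap b",tri(f(S1,7,(184,285)),f(T1,8,(222,127))))
ps,pt=f(S2,3,(84,352)),f(T2,7,(413,355))
print("plate",atz("scene",ps,.05),atz("top",pt,.05),tri(ps,pt))
print("ball",tri(f(S2,3,(233,52)),f(T2,7,(90,242))))
a,b=atz("top",f(T2,7,(128,443)),.02),atz("top",f(T2,7,(545,485)),.02);print("edge",a,b,np.degrees(np.arctan2(*(b-a)[[1,0]])))
for nm,c in(("red",[(86,58),(288,75),(268,243),(65,228)]),("yel",[(130,303),(335,323),(312,497),(105,470)])):
    P=np.array([atz("top",f(T3,6,p),.036) for p in c]);print(nm,P.round(4).tolist(),P.mean(0))
for nm,c in(("yel",[(90,113),(312,70),(430,172),(205,212)]),("red",[(335,245),(570,200),(708,315),(475,362)])):
    P=np.array([atz("scene",f(S3,7,p),.036) for p in c]);print(nm,P.mean(0))
```

```text
cap a tri (array([ 0.49218376, -0.30627324,  0.07302921]), np.float64(0.23751830604805946)) z74 [ 0.49316154 -0.30703883  0.074     ] [ 0.49239705 -0.30532036  0.074     ]
pad [ 0.49155679 -0.3158289   0.004     ] [ 0.49052246 -0.312784    0.004     ]
cap b (array([ 0.59624776, -0.33526068,  0.07390025]), np.float64(0.36215707242206463))
plate [ 0.57286135 -0.06822858  0.05      ] [ 0.56642107 -0.06212618  0.05      ] (array([ 0.5663971 , -0.06350987,  0.04397913]), np.float64(0.4147073415335285))
ball (array([0.58098313, 0.06641109, 0.32455521]), np.float64(0.2576303330246219))
edge [0.52540674 0.08355185 0.02      ] [ 0.50325432 -0.12857467  0.02      ] -95.96180002684301
red [[0.6458, 0.4194, 0.036], [0.6349, 0.2983, 0.036], [0.5347, 0.3074, 0.036], [0.544, 0.428, 0.036]] [0.58984625 0.3632634  0.036     ]
yel [[0.4995, 0.3879, 0.036], [0.4873, 0.2665, 0.036], [0.386, 0.2775, 0.036], [0.402, 0.3991, 0.036]] [0.44371489 0.3327553  0.036     ]
yel [0.44425105 0.33451631 0.036     ]
red [0.59203192 0.36472312 0.036     ]
```

```bash
cat > ov.py <<'E'
from h import *
def overlay(n,b,k,px,py,yaw,tag,im=None):
    im=cams.get_image(n) if im is None else im
    im=cv2.resize(im[b[1]:b[3],b[0]:b[2]],None,fx=k,fy=k,interpolation=cv2.INTER_CUBIC)[:,:,::-1].copy()
    c,s=np.cos(yaw),np.sin(yaw)
    W=lambda x,y,z:np.array([px+c*x-s*y,py+s*x+c*y,z])
    q=lambda X:tuple(np.round((proj(n,X)-np.array(b[:2])+.5)*k-.5).astype(int))
    th=np.linspace(0,2*np.pi,80)
    def poly(P,col):cv2.polylines(im,[np.array([q(p) for p in P])],False,col,1)
    poly([W(.038*np.cos(t),.038*np.sin(t),.05) for t in th],(0,0,255))
    poly([W(.0095*np.cos(t),.0095*np.sin(t),.05) for t in th],(0,0,255))
    poly([W(.0065*np.cos(t),.0065*np.sin(t),.058) for t in th],(255,0,255))
    a=np.radians(10);ball=W(0,.1+.22*np.sin(a),.106+.22*np.cos(a))
    R=np.array(M[n]["R"]);poly([ball+.016*(np.cos(t)*R[0]+np.sin(t)*R[1]) for t in th],(0,255,255))
    poly([W(0,.1,.106),ball],(0,255,255))
    poly([W(-.004,.021,.102),W(-.004,.041,.102),W(-.004,.041,.05),W(-.004,.021,.05),W(-.004,.021,.102)],(255,255,0))
    cv2.imwrite(f"pics/{tag}.png",im)
E
python3 - <<'E'
from ov import *
a=(.5662,-.0675,np.radians(-6))
overlay("scene",(255,145,360,310),3,*a,"o_s1")
overlay("scene",(258,235,328,305),8,*a,"o_s1b")
overlay("top",(225,165,315,240),7,*a,"o_t1")
print(ctrl.sense()["time"])
E
```

```text
1.65
```

View pics/o_s1.png

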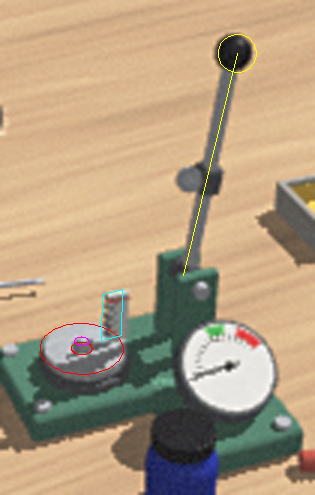

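View pics/o_s1b.png

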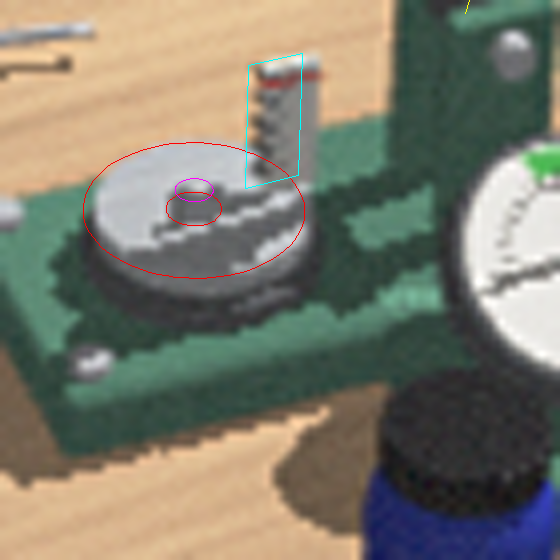

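View pics/o_t1.png

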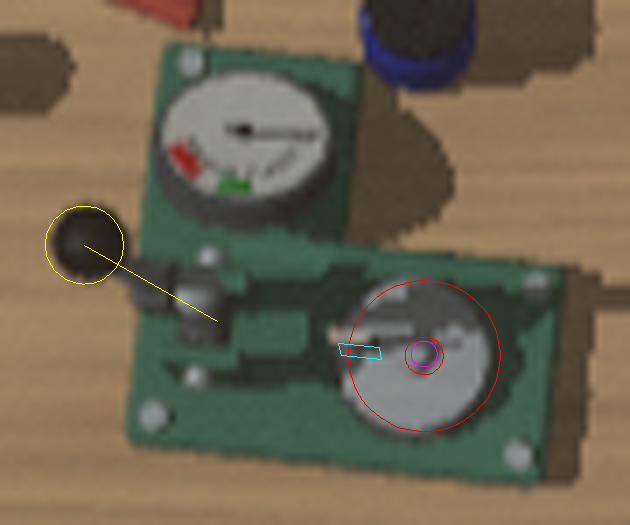

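Pinning these down: spring_a cap is at (0.4925,-0.306), z 0.073, against 0.074 expected. The plate is at about (0.567,-0.064) with tester yaw -6°. The drawers are at yellow (0.444,0.3335) and red (0.591,0.364). I'll go above the spring with the jaws along the tester's x.

```bash
cat >> h.py <<'E'
def plan(x,y,z,yawdeg=None):
    s=ctrl.sense();R=Ro.from_rotvec(s["ee_rot"]).as_matrix()
    d=R.T@(np.array([x,y,z])-s["position"])*1000
    out=dict(dx=d[0].round(1),dy=d[1].round(1),dz=d[2].round(1))
    if yawdeg is not None:
        cur=np.arctan2(R[1,0],R[0,0]);e=(np.radians(yawdeg)-cur+np.pi/2)%np.pi-np.pi/2
        out["yaw"]=round(-e,3)
    print(out,"t",round(s["time"],2),"pos",s["position"].round(4),"w",round(s["grip_width"],4),"F",s["ft_force"].round(1))
E
python3 -c "
from h import *
plan(.4925,-.306,.15,-6)"
```

```text
{'dx': np.float64(-203.5), 'dy': np.float64(71.5), 'dz': np.float64(398.2), 'yaw': np.float64(-1.208)} t 1.65 pos [ 0.1593 -0.6043  0.2215] w 0.0876 F [ 0.2 -0.1  0. ]
```

{"op": "drive_tool", "data": {"increments": [{"dx": -20, "dz": 36, "yaw": -0.12}, {"dx": -40, "dz": 72, "yaw": -0.24}, {"dx": -60, "dz": 108, "yaw": -0.36}, {"dx": -80, "dz": 144, "yaw": -0.48}, {"dx": -100, "dz": 180, "yaw": -0.6}], "fingers": 0}}

```text
schema error: expected keys dx, dy, dz, yaw
```

```bash
python3 -c "
from h import *
plan(.4925,-.306,.15,-6)"
```

```text
{'dx': np.float64(-203.5), 'dy': np.float64(71.5), 'dz': np.float64(398.2), 'yaw': np.float64(-1.208)} t 1.65 pos [ 0.1593 -0.6043  0.2215] w 0.0876 F [ 0.2 -0.1  0. ]
```

{"op": "drive_tool", "data": {"increments": [{"dx": -20, "dy": 0, "dz": 36, "yaw": -0.12}, {"dx": -40, "dy": 0, "dz": 72, "yaw": -0.24}, {"dx": -60, "dy": 0, "dz": 108, "yaw": -0.36}, {"dx": -80, "dy": 0, "dz": 144, "yaw": -0.48}, {"dx": -100, "dy": 0, "dz": 180, "yaw": -0.6}], "fingers": 0}}

```text
time: 2.07
position: [0.309, -0.4603, 0.2218]
ee_rot: [-1.499, 0.553, -0.554]
ft_force: [0.4, -0.3, -0.2]
grip_width: 0.0876
```

```bash
python3 -c "
from h import *
plan(.4925,-.306,.15,-6)"
```

```text
{'dx': np.float64(39.2), 'dy': np.float64(71.8), 'dz': np.float64(236.6), 'yaw': np.float64(-0.603)} t 2.07 pos [ 0.309  -0.4603  0.2218] w 0.0876 F [ 0.4 -0.3 -0.2]
```

{"op": "drive_tool", "data": {"increments": [{"dx": 8, "dy": 8, "dz": 40, "yaw": -0.12}, {"dx": 16, "dy": 16, "dz": 75, "yaw": -0.24}, {"dx": 24, "dy": 24, "dz": 112, "yaw": -0.36}, {"dx": 32, "dy": 32, "dz": 150, "yaw": -0.48}, {"dx": 36, "dy": 42, "dz": 188, "yaw": -0.6}]}}

```text
time: 2.48
position: [0.4603, -0.3401, 0.18]
ee_rot: [-1.571, 0.079, -0.082]
ft_force: [0.1, -0.7, -0.0]
grip_width: 0.0878
```

```bash
python3 -c "
from h import *
plan(.4925,-.306,.13,-6)"
```

```text
{'dx': np.float64(28.5), 'dy': np.float64(50.0), 'dz': np.float64(37.3), 'yaw': np.float64(0.003)} t 2.48 pos [ 0.4603 -0.3401  0.18  ] w 0.0878 F [ 0.1 -0.7 -0. ]
```

{"op": "drive_tool", "data": {"increments": [{"dx": 15, "dy": 10, "dz": 20, "yaw": 0}, {"dx": 28.5, "dy": 30, "dz": 37.5, "yaw": 0}, {"dx": 28.5, "dy": 50, "dz": 37.5, "yaw": 0}, {"dx": 28.5, "dy": 50, "dz": 37.5, "yaw": 0}, {"dx": 28.5, "dy": 50, "dz": 37.5, "yaw": 0}]}}

```text
time: 2.9
position: [0.4918, -0.3057, 0.1294]
ee_rot: [-1.57, 0.08, -0.08]
ft_force: [0.7, 0.6, 1.4]
grip_width: 0.0879
```

```bash
python3 -c "
from h import *
plan(.4925,-.306,.072,-6)
snap('scene','p1',(130,190,270,330),5)
snap('top','p1t',(310,180,410,280),5)"
```

```text
{'dx': np.float64(0.8), 'dy': np.float64(57.4), 'dz': np.float64(-0.2), 'yaw': np.float64(0.003)} t 2.9 pos [ 0.4918 -0.3057  0.1294] w 0.0879 F [0.7 0.6 1.4]
```

View pics/p1.png

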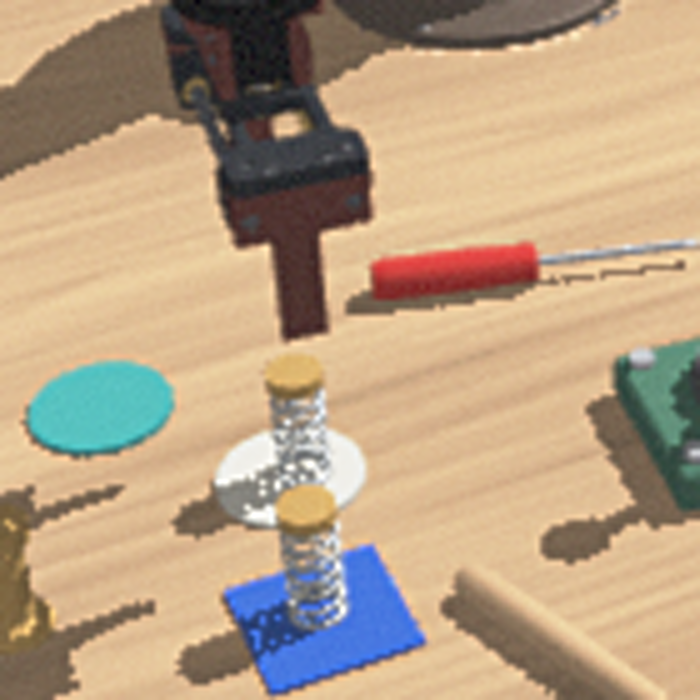

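View pics/p1t.png

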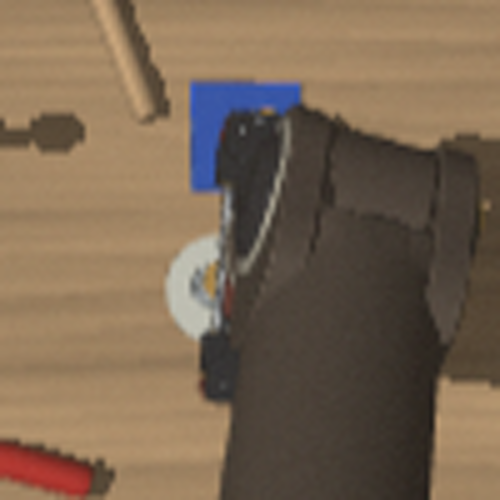

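```bash
python3 -c "
from h import *
s=ctrl.sense();R=Ro.from_rotvec(s['ee_rot']).as_matrix();p=s['position']
for w in(.05,-.05):
  for d in (.025,-.055):
    X=p+R@[w,d,0];print(X,((proj('scene',X)-[130,190])*5).round(),((proj('top',X)-[310,180])*5).round())
"
```

```text
[ 0.54225509 -0.31219872  0.10622911] [308. 375.] [239. 201.]
[ 0.54206669 -0.31199175  0.18622862] [293. 243.] [259. 188.]
[ 0.44279054 -0.30186751  0.10596814] [265. 268.] [227. 350.]
[ 0.44260213 -0.30166054  0.18596765] [250. 141.] [247. 345.]
```

```bash
python3 -c "
from h import *
s=ctrl.sense();R=Ro.from_rotvec(s['ee_rot']).as_matrix();p=s['position']
for w in(.089,-.089):
  for z in (.0375,-.0375):
    X=p+R@[w,-.055,z];print(X.round(3),((proj('scene',X)-[130,190])*5).round(),((proj('top',X)-[310,180])*5).round())
"
```

```text
[ 0.585 -0.279  0.186] [390. 271.] [205. 122.]
[ 0.577 -0.353  0.186] [233. 304.] [323. 133.]
[ 0.408 -0.26   0.186] [304.  91.] [182. 401.]
[ 0.4   -0.335  0.186] [163. 118.] [302. 413.]
```

```bash
python3 -c "
from h import *
snap('scene','p2',(90,0,290,330),2)
snap('top','p2t',(200,150,400,420),2)
print(ctrl.sense()['joints'])"
```

```text
[ 0.76745984  0.45779796 -0.38969239  1.78734069  0.21233476  0.93336588
  0.18377362]
```

View pics/p2.png

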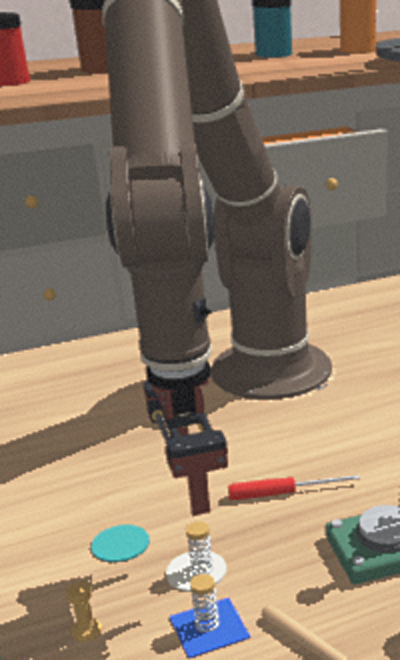

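View pics/p2t.png

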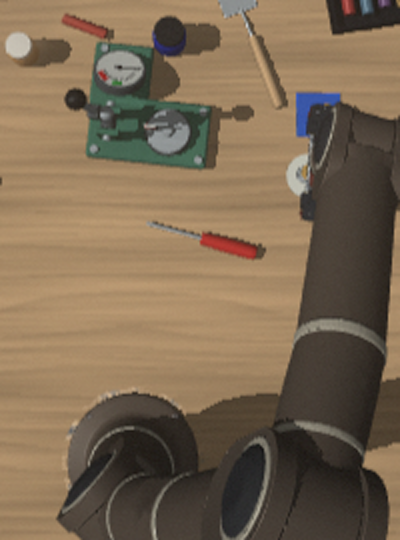

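The scene crop shows the fingertip at (191,257), about 8 px above where I predicted it. I'll close partly and go lower, then look again.

{"op": "drive_tool", "data": {"increments": [{"dx": 0.8, "dy": 20, "dz": 0, "yaw": 0}, {"dx": 0.8, "dy": 37, "dz": 0, "yaw": 0}, {"dx": 0.8, "dy": 37, "dz": 0, "yaw": 0}], "fingers": 0.35}}

```text
time: 3.35
position: [0.4919, -0.3076, 0.0928]
ee_rot: [-1.571, 0.082, -0.083]
ft_force: [-0.5, -0.4, -0.4]
grip_width: 0.0717
```

```bash
python3 -c "
from h import *
plan(.4925,-.306,.072,-6)
s=ctrl.sense();R=Ro.from_rotvec(s['ee_rot']).as_matrix();p=s['position'];w=s['grip_width']/2
for u in (w,-w):
    X=p+R@[u,.025,0];print(X.round(3),((proj('scene',X)-[130,190])*5).round(),((proj('top',X)-[310,180])*5).round())
print(ctrl.tip_reach)
snap('scene','p3',(130,190,270,330),5)"
```

```text
{'dx': np.float64(0.4), 'dy': np.float64(20.8), 'dz': np.float64(1.7), 'yaw': np.float64(-0.0)} t 3.35 pos [ 0.4919 -0.3076  0.0928] w 0.0717 F [-0.5 -0.4 -0.4]
[ 0.528 -0.311  0.068] [307. 418.] [230. 228.]
[ 0.456 -0.304  0.068] [276. 339.] [221. 332.]
0.025
```

View pics/p3.png

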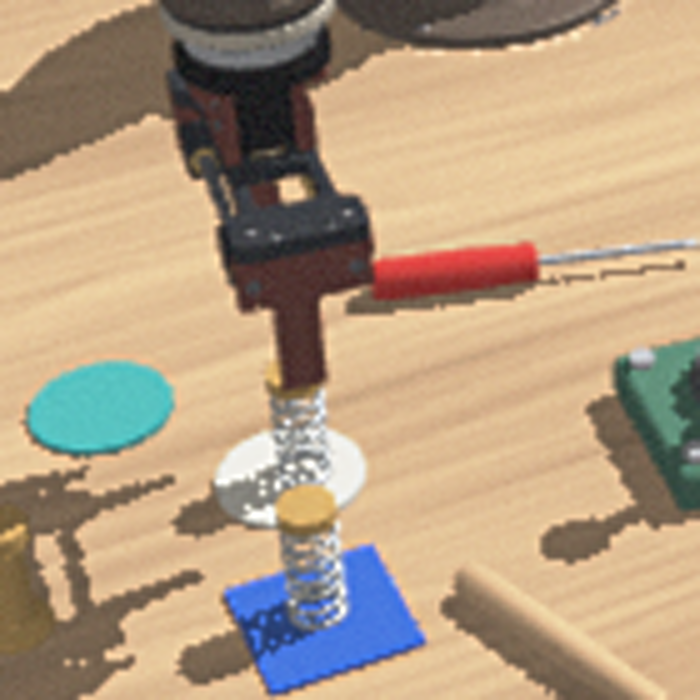

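The tip shows at (190,268), again about 8 px (26 mm) higher than the numbers say. I'll go down to a height that grips the cap either way and check there.

{"op": "drive_tool", "data": {"increments": [{"dx": 0.4, "dy": 18, "dz": 1.7, "yaw": 0}, {"dx": 0.4, "dy": 32, "dz": 1.7, "yaw": 0}, {"dx": 0.4, "dy": 32, "dz": 1.7, "yaw": 0}, {"dx": 0.4, "dy": 32, "dz": 1.7, "yaw": 0}]}}

```text
time: 3.73
position: [0.4933, -0.3064, 0.063]
ee_rot: [-1.572, 0.081, -0.084]
ft_force: [-0.4, 1.4, -0.1]
grip_width: 0.0571
```

```bash
python3 -c "
from h import *
plan(.4925,-.306,.062,-6)
snap('scene','p4',(150,210,230,320),5)"
```

```text
{'dx': np.float64(-0.8), 'dy': np.float64(1.0), 'dz': np.float64(0.3), 'yaw': np.float64(-0.001)} t 3.73 pos [ 0.4933 -0.3064  0.063 ] w 0.0571 F [-0.4  1.4 -0.1]
```

View pics/p4.png

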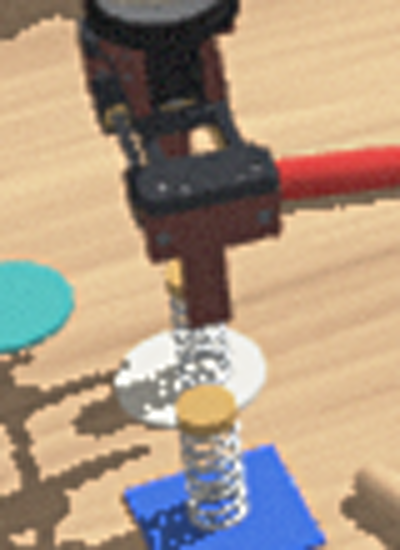

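{"op": "drive_tool", "data": {"increments": [{"dx": 0, "dy": 0, "dz": 0, "yaw": 0}, {"dx": 0, "dy": 0, "dz": 0, "yaw": 0}, {"dx": 0, "dy": 0, "dz": 0, "yaw": 0}, {"dx": 0, "dy": 0, "dz": 0, "yaw": 0}, {"dx": 0, "dy": 0, "dz": 0, "yaw": 0}], "fingers": 1, "grip_force": 20}}

```text
time: 4.2
position: [0.4938, -0.3067, 0.0638]
ee_rot: [-1.572, 0.08, -0.085]
ft_force: [-0.2, 0.7, -0.8]
grip_width: 0.0293
```

{"op": "drive_tool", "data": {"increments": [{"dx": 0, "dy": -5, "dz": 0, "yaw": 0}, {"dx": 0, "dy": -10, "dz": 0, "yaw": 0}, {"dx": 0, "dy": -30, "dz": 0, "yaw": 0}, {"dx": 0, "dy": -50, "dz": 0, "yaw": 0}, {"dx": 0, "dy": -50, "dz": 0, "yaw": 0}]}}

```text
time: 4.62
position: [0.4957, -0.3073, 0.1178]
ee_rot: [-1.575, 0.076, -0.089]
ft_force: [1.9, -0.1, -1.3]
grip_width: 0.0287
```

```bash
python3 -c "
from h import *
plan(.567,-.064,.2,-6)
snap('scene','p5',(150,180,250,320),5)"
```

```text
{'dx': np.float64(46.0), 'dy': np.float64(-83.1), 'dz': np.float64(249.0), 'yaw': np.float64(-0.0)} t 4.62 pos [ 0.4957 -0.3073  0.1178] w 0.0287 F [ 1.9 -0.1 -1.3]
```

View pics/p5.png

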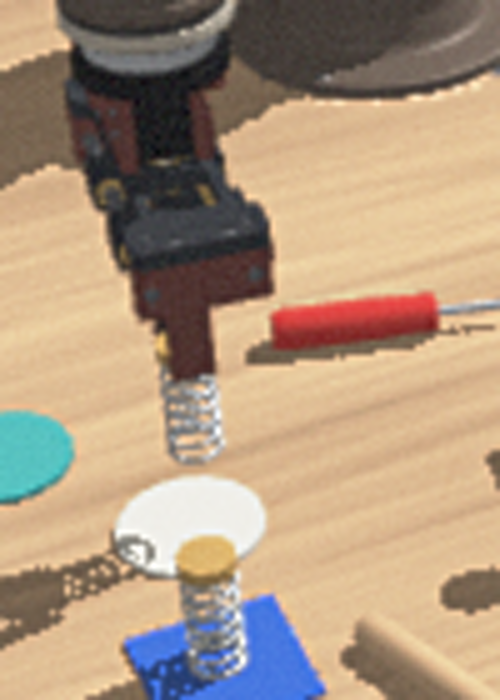

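Gripped: width is 28.7 mm and the spring hangs clear of the pad in the crop, with its end at (188,272). Carrying it over the plate.

{"op": "drive_tool", "data": {"increments": [{"dx": 8, "dy": -25, "dz": 20, "yaw": 0}, {"dx": 16, "dy": -45, "dz": 55, "yaw": 0}, {"dx": 24, "dy": -65, "dz": 92, "yaw": 0}, {"dx": 30, "dy": -75, "dz": 130, "yaw": 0}, {"dx": 36, "dy": -83, "dz": 168, "yaw": 0}]}}

```text
time: 5.08
position: [0.5484, -0.1418, 0.1993]
ee_rot: [-1.575, 0.077, -0.09]
ft_force: [0.5, -0.3, 0.3]
grip_width: 0.0292
```

```bash
python3 -c "
from h import *
plan(.567,-.064,.19,-6)"
```

```text
{'dx': np.float64(10.2), 'dy': np.float64(9.0), 'dz': np.float64(79.4), 'yaw': np.float64(-0.001)} t 5.08 pos [ 0.5484 -0.1418  0.1993] w 0.0292 F [ 0.5 -0.3  0.3]
```

{"op": "drive_tool", "data": {"increments": [{"dx": 4, "dy": 2, "dz": 30, "yaw": 0}, {"dx": 8, "dy": 6, "dz": 60, "yaw": 0}, {"dx": 10, "dy": 9, "dz": 79, "yaw": 0}, {"dx": 10, "dy": 9, "dz": 79, "yaw": 0}, {"dx": 10, "dy": 9, "dz": 79, "yaw": 0}]}}

```text
time: 5.5
position: [0.5663, -0.0632, 0.1891]
ee_rot: [-1.574, 0.076, -0.086]
ft_force: [0.6, -0.8, -0.6]
grip_width: 0.0293
```

```bash
python3 -c "
from h import *
plan(.567,-.064,.14,-6)
print(Ro.from_rotvec(ctrl.sense()['ee_rot']).as_matrix().round(3))
snap('scene','q1',(240,180,360,310),4)
snap('top','q1t',(220,160,320,250),6)
s=ctrl.sense();p=s['position']
for dz in(.01,-.06):
  X=p+[0,0,dz];print(((proj('scene',X)-[240,180])*4).round(),((proj('top',X)-[220,160])*6).round())
X=[.567,-.064,.05];print(((proj('scene',X)-[240,180])*4).round(),((proj('top',X)-[220,160])*6).round())
"
```

```text
{'dx': np.float64(0.4), 'dy': np.float64(49.1), 'dz': np.float64(-0.5), 'yaw': np.float64(0.002)} t 5.5 pos [ 0.5663 -0.0632  0.1891] w 0.0293 F [ 0.6 -0.8 -0.6]
[[ 0.995  0.006  0.103]
 [-0.103 -0.005  0.995]
 [ 0.007 -1.    -0.005]]
[172. 137.] [385. 299.]
[171. 226.] [386. 315.]
[172. 322.] [385. 331.]
```

View pics/q1.png

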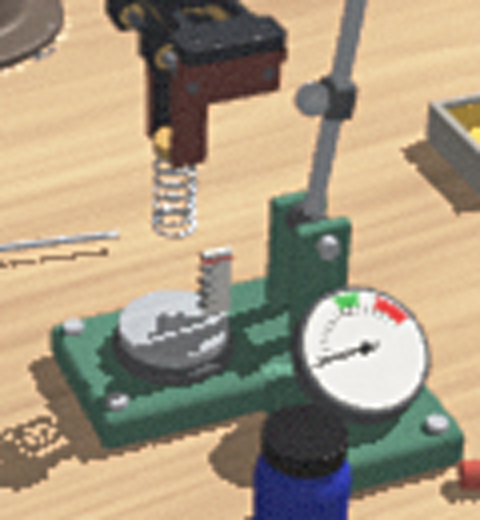

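View pics/q1t.png

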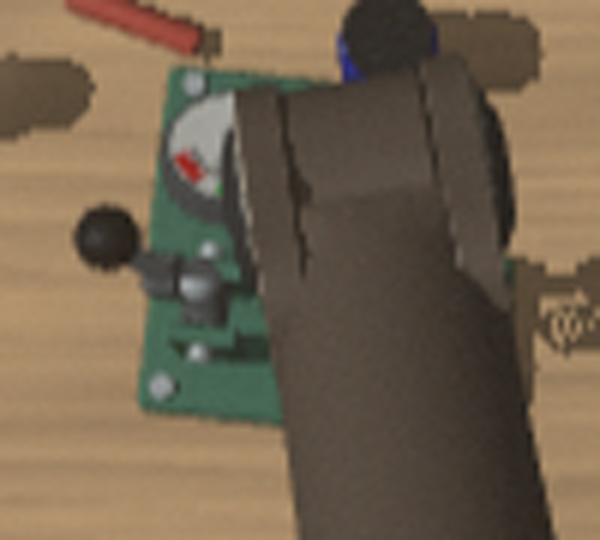

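{"op": "drive_tool", "data": {"increments": [{"dx": 0.2, "dy": 20, "dz": -1, "yaw": 0}, {"dx": 0.2, "dy": 40, "dz": -1, "yaw": 0}, {"dx": 0.2, "dy": 64, "dz": -1, "yaw": 0}, {"dx": 0.2, "dy": 64, "dz": -1, "yaw": 0}, {"dx": 0.2, "dy": 64, "dz": -1, "yaw": 0}]}}

```text
time: 6.02
position: [0.5658, -0.0686, 0.1246]
ee_rot: [-1.575, 0.083, -0.089]
ft_force: [1.8, 0.1, -0.1]
grip_width: 0.0297
```

```bash
python3 -c "
from h import *
plan(.5665,-.0642,.1095,-6)
snap('scene','q2',(255,220,325,290),8)
"
```

```text
{'dx': np.float64(0.2), 'dy': np.float64(15.1), 'dz': np.float64(4.6), 'yaw': np.float64(-0.004)} t 6.02 pos [ 0.5658 -0.0686  0.1246] w 0.0297 F [ 1.8  0.1 -0.1]
```

View pics/q2.png

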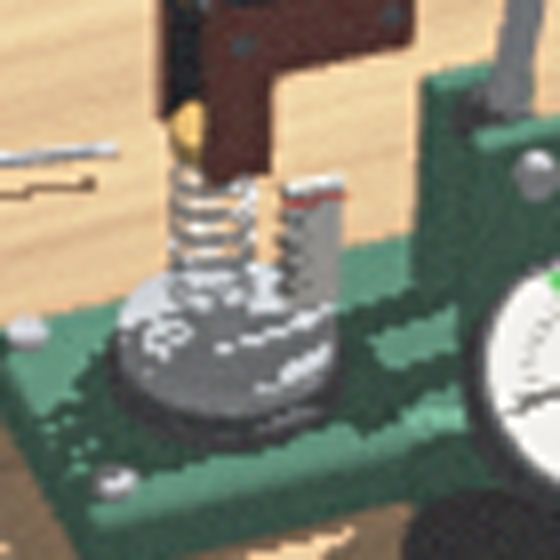

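{"op": "drive_tool", "data": {"increments": [{"dx": 0.2, "dy": 0, "dz": 4.5, "yaw": 0}, {"dx": 0.2, "dy": 0, "dz": 4.5, "yaw": 0}, {"dx": 0.2, "dy": 0, "dz": 4.5, "yaw": 0}]}}

```text
time: 6.32
position: [0.5683, -0.0635, 0.1272]
ee_rot: [-1.575, 0.079, -0.092]
ft_force: [0.3, 0.1, 0.0]
grip_width: 0.0293
```

```bash
python3 -c "
from h import *
plan(.5665,-.0642,.1095,-6)
snap('scene','q3',(255,220,325,290),8)
s=ctrl.sense();p=s['position']
f=lambda X:((proj('scene',X)-[255,220])*8).round()
print(f(p+[0,0,-.06]),f([.567,-.064,.05]))
"
```

```text
{'dx': np.float64(-1.9), 'dy': np.float64(17.7), 'dz': np.float64(-0.8), 'yaw': np.float64(-0.004)} t 6.32 pos [ 0.5683 -0.0635  0.1272] w 0.0293 F [0.3 0.1 0. ]
[227. 285.] [224. 323.]
```

View pics/q3.png

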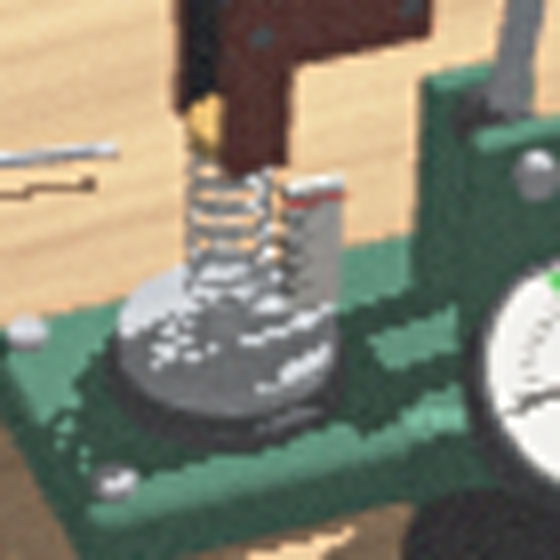

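{"op": "drive_tool", "data": {"increments": [{"dx": -1.5, "dy": 3, "dz": -0.7, "yaw": 0}, {"dx": -1.5, "dy": 6, "dz": -0.7, "yaw": 0}, {"dx": -1.5, "dy": 9, "dz": -0.7, "yaw": 0}, {"dx": -1.5, "dy": 9, "dz": -0.7, "yaw": 0}]}}

```text
time: 6.7
position: [0.5661, -0.0643, 0.1171]
ee_rot: [-1.576, 0.08, -0.091]
ft_force: [-0.7, -0.3, -0.0]
grip_width: 0.0291
```

```bash
python3 -c "
from h import *
plan(.5665,-.0642,.1095,-6)
"
```

```text
{'dx': np.float64(0.3), 'dy': np.float64(7.6), 'dz': np.float64(0.2), 'yaw': np.float64(-0.004)} t 6.7 pos [ 0.5661 -0.0643  0.1171] w 0.0291 F [-0.7 -0.3 -0. ]
```

{"op": "drive_tool", "data": {"increments": [{"dx": 0.2, "dy": 2, "dz": 0, "yaw": 0}, {"dx": 0.2, "dy": 4.5, "dz": 0, "yaw": 0}, {"dx": 0.2, "dy": 7, "dz": 0, "yaw": 0}, {"dx": 0.2, "dy": 7, "dz": 0, "yaw": 0}]}}

```text
time: 7.03
position: [0.5663, -0.0643, 0.1096]
ee_rot: [-1.575, 0.08, -0.091]
ft_force: [-0.7, 0.1, 0.1]
grip_width: 0.0291
```

```bash
python3 -c "
from h import *
plan(.5665,-.0642,.1095,-6)
snap('scene','q4',(255,210,345,290),7)
"
```

```text
{'dx': np.float64(0.2), 'dy': np.float64(0.1), 'dz': np.float64(0.1), 'yaw': np.float64(-0.004)} t 7.03 pos [ 0.5663 -0.0643  0.1096] w 0.0291 F [-0.7  0.1  0.1]
```

View pics/q4.png

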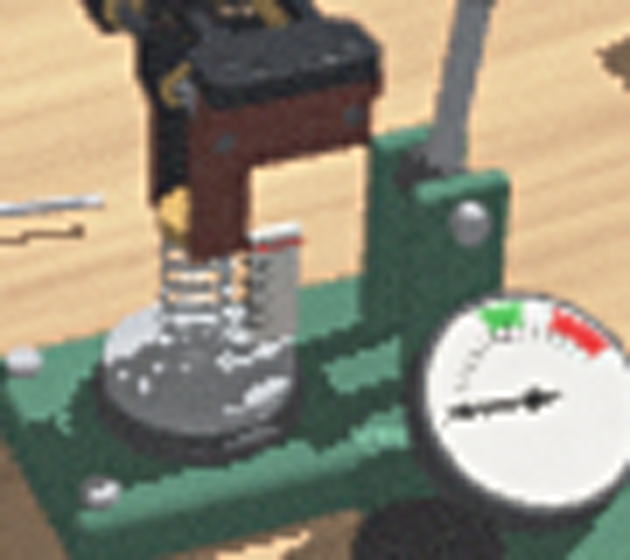

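{"op": "drive_tool", "data": {"increments": [{"dx": 0.2, "dy": 1, "dz": 0, "yaw": 0}, {"dx": 0.2, "dy": 1.5, "dz": 0, "yaw": 0}, {"dx": 0.2, "dy": 1.5, "dz": 0, "yaw": 0}]}}

```text
time: 7.33
position: [0.5666, -0.0643, 0.1084]
ee_rot: [-1.575, 0.08, -0.091]
ft_force: [0.1, 0.8, 0.5]
grip_width: 0.0298
```

```bash
python3 -c "
from h import *
plan(.5665,-.0642,.1095,-6)
snap('scene','q5',(255,210,345,290),7)
"
```

```text
{'dx': np.float64(-0.1), 'dy': np.float64(-1.1), 'dz': np.float64(0.1), 'yaw': np.float64(-0.004)} t 7.33 pos [ 0.5666 -0.0643  0.1084] w 0.0298 F [0.1 0.8 0.5]
```

View pics/q5.png

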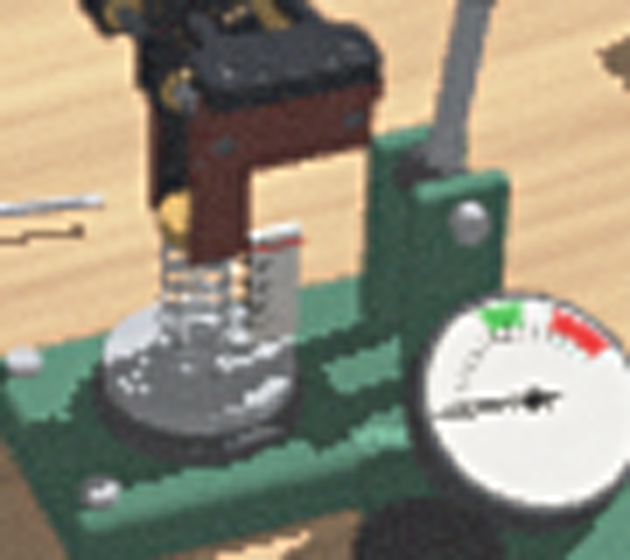

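The needle has lifted slightly, so the spring is resting on the plate. I'll release and rise.

{"op": "drive_tool", "data": {"increments": [{"dx": 0, "dy": 0.5, "dz": 0, "yaw": 0}, {"dx": 0, "dy": 0.5, "dz": 0, "yaw": 0}, {"dx": 0, "dy": 0.5, "dz": 0, "yaw": 0}, {"dx": 0, "dy": 0, "dz": 0, "yaw": 0}], "fingers": 0.3}}

```text
time: 7.72
position: [0.5665, -0.0643, 0.1084]
ee_rot: [-1.575, 0.08, -0.091]
ft_force: [0.6, -0.0, 0.1]
grip_width: 0.0528
```

{"op": "drive_tool", "data": {"increments": [{"dx": 0, "dy": -20, "dz": 0, "yaw": 0}, {"dx": 0, "dy": -50, "dz": 0, "yaw": 0}, {"dx": 0, "dy": -85, "dz": 0, "yaw": 0}, {"dx": 0, "dy": -110, "dz": 0, "yaw": 0}, {"dx": 0, "dy": -110, "dz": 0, "yaw": 0}]}}

```text
time: 8.13
position: [0.5686, -0.0633, 0.2241]
ee_rot: [-1.576, 0.073, -0.097]
ft_force: [1.0, -1.0, 0.5]
grip_width: 0.0613
```

```bash
python3 -c "
from h import *
plan(.567,-.064,.2,-6)
snap('scene','q6',(255,145,360,310),3)
snap('scene','q6b',(255,210,345,290),7)
"
```

```text
{'dx': np.float64(-1.9), 'dy': np.float64(24.1), 'dz': np.float64(-0.7), 'yaw': np.float64(-0.004)} t 8.13 pos [ 0.5686 -0.0633  0.2241] w 0.0613 F [ 1.  -1.   0.5]
```

View pics/q6.png

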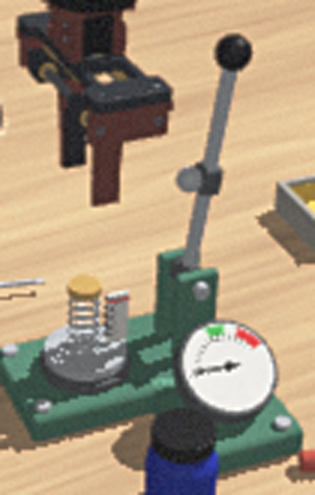

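View pics/q6b.png

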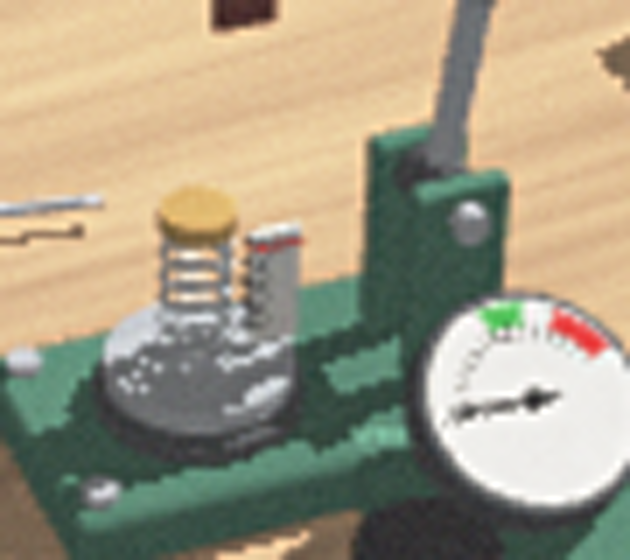

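```bash
python3 -c "
from h import *
s=ctrl.sense();R=Ro.from_rotvec(s['ee_rot']).as_matrix();p=s['position'];w=s['grip_width']/2
for d in(.025,.006,0,-.006):
  for u in (w+.0135,w,-w,-w-.0135):
    print(d,u.round(3),((proj('scene',p+R@[u,d,0])-[255,145])*3).round())
print((proj('scene',[.567,-.064,.12])-[255,210])*7)
snap('scene','q7',(255,135,315,225),6)
snap('top','q7t',(220,160,320,250),6)
"
```

```text
Traceback (most recent call last):
AttributeError: 'float' object has no attribute 'round'
```

```bash
python3 -c "
from h import *
s=ctrl.sense();R=Ro.from_rotvec(s['ee_rot']).as_matrix();p=s['position'];w=s['grip_width']/2
for d in(.025,.006,0,-.006):
  for u in (w+.0135,w,-w,-w-.0135):
    print(d,round(u,3),((proj('scene',p+R@[u,d,0])-[255,135])*6).round())
print((proj('scene',[.567,-.064,.12])-[255,210])*7)
snap('scene','q7',(255,135,315,225),6)
snap('top','q7t',(220,160,320,250),6)
"
```

```text
0.025 0.044 [212. 536.]
0.025 0.031 [200. 519.]
0.025 -0.031 [145. 450.]
0.025 -0.044 [134. 436.]
0.006 0.044 [213. 497.]
0.006 0.031 [201. 481.]
0.006 -0.031 [146. 413.]
0.006 -0.044 [135. 398.]
0 0.044 [214. 484.]
0 0.031 [201. 469.]
0 -0.031 [146. 401.]
0 -0.044 [135. 386.]
-0.006 0.044 [214. 472.]
-0.006 0.031 [201. 456.]
-0.006 -0.031 [146. 388.]
-0.006 -0.044 [135. 374.]
[198.4332332  206.16252802]
```

View pics/q7.png

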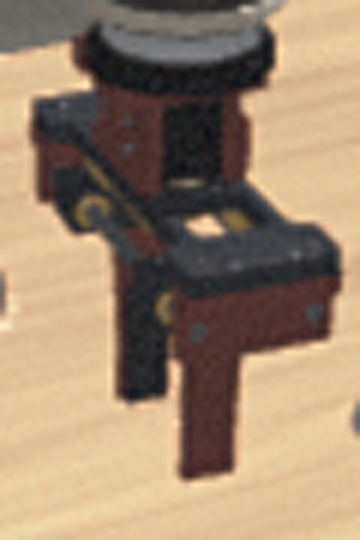

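View pics/q7t.png

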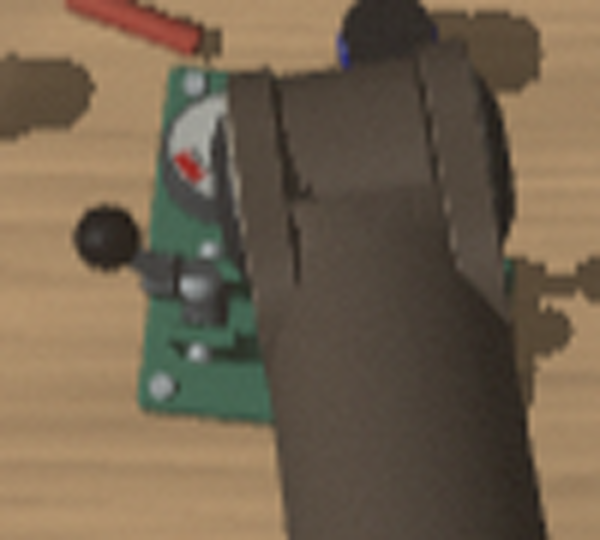

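The scene shows the spring standing upright on the plate with its cap top at (283.2,239.6), against a predicted (283.3,239.5) when fully seated. The fingertips show nearly at TCP level, so I'll take the ball with margin for both readings. Rising towards it.

{"op": "drive_tool", "data": {"increments": [{"dx": 0, "dy": -40, "dz": 0, "yaw": 0}, {"dx": 0, "dy": -80, "dz": 0, "yaw": 0}, {"dx": 0, "dy": -120, "dz": 0, "yaw": 0}, {"dx": 0, "dy": -160, "dz": 10, "yaw": 0}, {"dx": 0, "dy": -165, "dz": 40, "yaw": 0}]}}

```text
time: 8.75
position: [0.5705, -0.027, 0.3876]
ee_rot: [-1.578, 0.082, -0.101]
ft_force: [1.5, 0.1, 0.0]
grip_width: 0.0616
```

```bash
python3 -c "
from h import *
plan(.581,.068,.39,-6)
"
```

```text
{'dx': np.float64(-0.5), 'dy': np.float64(-3.2), 'dz': np.float64(95.6), 'yaw': np.float64(-0.011)} t 8.75 pos [ 0.5705 -0.027   0.3876] w 0.0616 F [1.5 0.1 0. ]
```

{"op": "drive_tool", "data": {"increments": [{"dx": 0, "dy": -3, "dz": 35, "yaw": -0.01}, {"dx": 0, "dy": -3, "dz": 70, "yaw": -0.01}, {"dx": 0, "dy": -3, "dz": 95, "yaw": -0.01}, {"dx": 0, "dy": -3, "dz": 95, "yaw": -0.01}, {"dx": 0, "dy": -3, "dz": 95, "yaw": -0.01}]}}

```text
time: 9.17
position: [0.581, 0.0688, 0.3881]
ee_rot: [-1.578, 0.073, -0.088]
ft_force: [-0.5, -0.8, -0.4]
grip_width: 0.0617
```

```bash
python3 -c "
from h import *
plan(.581,.068,.317,-6)
snap('scene','r1',(280,80,380,230),4)
snap('top','r1t',(190,140,310,240),6)
print(Ro.from_rotvec(ctrl.sense()['ee_rot']).as_matrix().round(3))
"
```

```text
{'dx': np.float64(-0.6), 'dy': np.float64(71.1), 'dz': np.float64(-0.2), 'yaw': np.float64(0.002)} t 9.17 pos [0.581  0.0688 0.3881] w 0.0617 F [-0.5 -0.8 -0.4]
[[ 0.994  0.01   0.107]
 [-0.107 -0.01   0.994]
 [ 0.011 -1.    -0.009]]
```

View pics/r1.png

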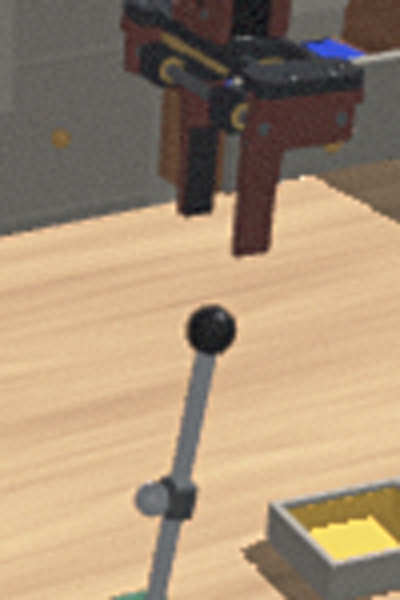

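View pics/r1t.png

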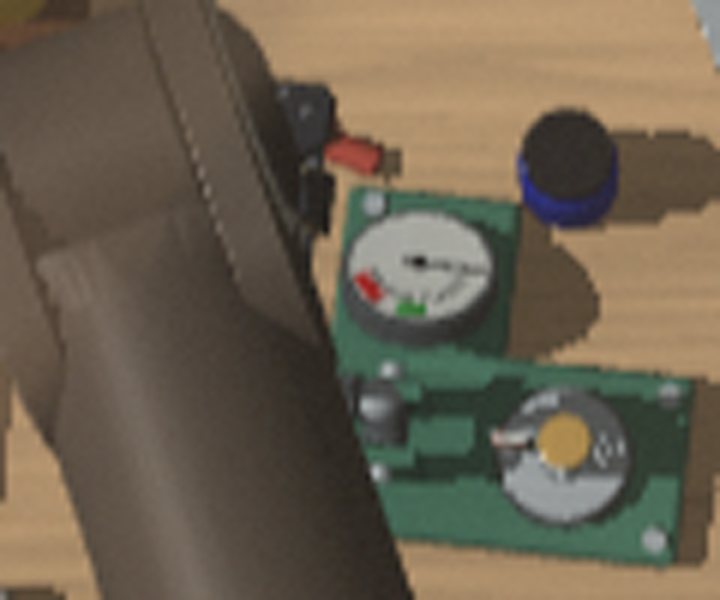

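{"op": "drive_tool", "data": {"increments": [{"dx": -0.5, "dy": 15, "dz": -3, "yaw": 0}, {"dx": -0.5, "dy": 35, "dz": -3, "yaw": 0}, {"dx": -0.5, "dy": 55, "dz": -3, "yaw": 0}, {"dx": -0.5, "dy": 71, "dz": -3, "yaw": 0}, {"dx": -0.5, "dy": 71, "dz": -3, "yaw": 0}]}}

```text
time: 9.68
position: [0.5798, 0.0596, 0.3137]
ee_rot: [-1.581, 0.083, -0.09]
ft_force: [-0.6, 0.2, -1.0]
grip_width: 0.0618
```

```bash
python3 -c "
from h import *
plan(.581,.066,.317,-6)
snap('scene','r2',(290,100,370,200),6)
"
```

```text
{'dx': np.float64(0.5), 'dy': np.float64(-3.3), 'dz': np.float64(6.5), 'yaw': np.float64(-0.005)} t 9.68 pos [0.5798 0.0596 0.3137] w 0.0618 F [-0.6  0.2 -1. ]
```

View pics/r2.png

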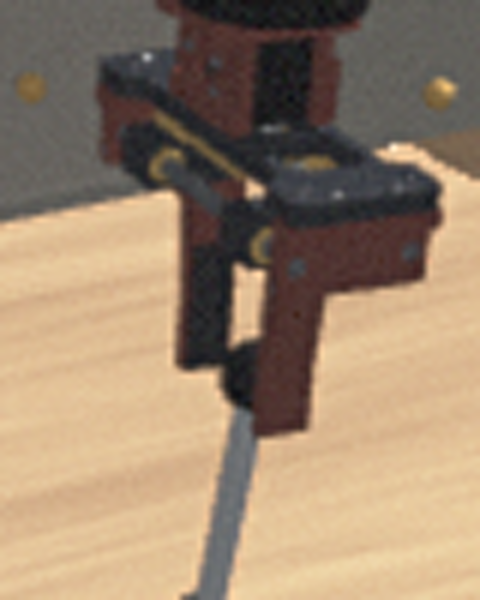

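{"op": "drive_tool", "data": {"increments": [{"dx": 0.5, "dy": 0, "dz": 6.5, "yaw": 0}, {"dx": 0.5, "dy": 0, "dz": 6.5, "yaw": 0}, {"dx": 0.5, "dy": 0, "dz": 6.5, "yaw": 0}]}}

```text
time: 9.98
position: [0.5822, 0.0668, 0.3168]
ee_rot: [-1.58, 0.08, -0.092]
ft_force: [0.6, -0.3, -1.3]
grip_width: 0.0615
```

{"op": "drive_tool", "data": {"increments": [{"dx": 0, "dy": 0, "dz": 0, "yaw": 0}, {"dx": 0, "dy": 0, "dz": 0, "yaw": 0}, {"dx": 0, "dy": 0, "dz": 0, "yaw": 0}, {"dx": 0, "dy": 0, "dz": 0, "yaw": 0}, {"dx": 0, "dy": 0, "dz": 0, "yaw": 0}], "fingers": 1, "grip_force": 20}}

```text
time: 10.4
position: [0.5812, 0.067, 0.3167]
ee_rot: [-1.58, 0.081, -0.091]
ft_force: [-13.7, 1.4, 7.4]
grip_width: 0.0317
```

```bash
python3 -c "
from h import *
plan(.581,.066,.317,-6)
snap('scene','r3',(290,100,370,200),6)
"
```

```text
{'dx': np.float64(-0.1), 'dy': np.float64(-0.3), 'dz': np.float64(-1.0), 'yaw': np.float64(-0.005)} t 10.4 pos [0.5812 0.067  0.3167] w 0.0317 F [-13.7   1.4   7.4]
```

View pics/r3.png

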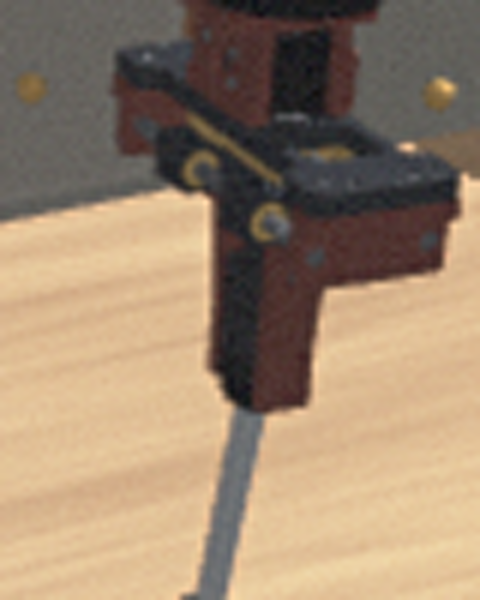

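The ball is pinched at 31.7 mm opening. Next, the arc helper.

```bash
cat >> h.py <<'E'
YH=np.array([.1045,.9945,0]);HG=np.array([.5773,.0345,.106]);OFF=np.array([0,0,-.0075])
A10=np.radians(10)
def bp(q): return HG+.22*(-np.sin(q-A10)*YH+np.cos(q-A10)*np.array([0,0,1.]))
def arc(qs):
    s=ctrl.sense();R=Ro.from_rotvec(s["ee_rot"]).as_matrix();p=s["position"]
    v=p-OFF-HG;y=v@YH;r=np.hypot(y,v[2]);q0=np.arctan2(-y,v[2])+A10
    cur=np.arctan2(R[1,0],R[0,0])
    print("t",round(s["time"],2),"q",round(q0,3),"r",round(r,4),"lat",round(v@[.9945,-.1045,0],4),"F",s["ft_force"].round(1),"w",round(s["grip_width"],4),"yawerr",round(np.radians(-6)-cur,3),"tilt",R[2,0].round(3),R[2,2].round(3))
    for q in qs: print(q,(R.T@(bp(q)+OFF-p)*1000).round(1))
E
python3 -c "
from h import *
arc([.1,.2,.32,.44,.56])"
```

```text
t 10.45 q 0.024 r 0.2207 lat 0.0002 F [-5.1  1.4  2.6] w 0.0312 yawerr 0.004 tilt 0.006 -0.01
0.1 [ -0.1  -1.  -16.7]
0.2 [  0.   -1.3 -38.6]
0.32 [  0.1   1.2 -64.9]
0.44 [  0.2   6.9 -90.7]
0.56 [   0.2   15.6 -115.6]
```

{"op": "drive_tool", "data": {"increments": [{"dx": 0, "dy": -1, "dz": -16.5, "yaw": 0}, {"dx": 0, "dy": -1.3, "dz": -38.5, "yaw": 0}, {"dx": 0, "dy": 1.2, "dz": -65, "yaw": 0}, {"dx": 0, "dy": 7, "dz": -90.5, "yaw": 0}, {"dx": 0, "dy": 7, "dz": -90.5, "yaw": 0}]}}

```text
time: 10.87
position: [0.57, -0.0291, 0.3094]
ee_rot: [-1.583, 0.089, -0.093]
ft_force: [-2.1, -2.7, 2.9]
grip_width: 0.0311
```

```bash
python3 -c "
from h import *
arc([.5,.6,.7,.8,.9])"
```

```text
t 10.87 q 0.469 r 0.2204 lat -0.0006 F [-2.1 -2.7  2.9] w 0.0311 yawerr 0.011 tilt 0.003 -0.014
0.5 [ 0.7  2.5 -6.3]
0.6 [  0.9  10.9 -26.6]
0.7 [  1.1  21.2 -46. ]
0.8 [  1.2  33.4 -64.3]
0.9 [  1.4  47.4 -81.3]
```

{"op": "drive_tool", "data": {"increments": [{"dx": 0.7, "dy": 2.5, "dz": -6.5, "yaw": 0}, {"dx": 0.9, "dy": 11, "dz": -26.5, "yaw": 0}, {"dx": 1, "dy": 21, "dz": -46, "yaw": -0.01}, {"dx": 1.2, "dy": 33.5, "dz": -64.5, "yaw": -0.01}, {"dx": 1.4, "dy": 47.5, "dz": -81.5, "yaw": -0.01}]}}

```text
time: 11.28
position: [0.5607, -0.1117, 0.2622]
ee_rot: [-1.583, 0.083, -0.083]
ft_force: [-3.0, 1.3, -2.4]
grip_width: 0.0312
```

```bash
python3 -c "
from h import *
arc([.95,1.03,1.11,1.18,1.25])"
```

```text
t 11.28 q 0.907 r 0.2201 lat -0.0012 F [-3.   1.3 -2.4] w 0.0312 yawerr 0.001 tilt 0.001 -0.014
0.95 [ 1.2  6.7 -6.8]
1.03 [  1.2  19.7 -18.7]
1.11 [  1.2  33.5 -29.5]
1.18 [  1.2  46.4 -38. ]
1.25 [  1.2  59.8 -45.6]
```

{"op": "drive_tool", "data": {"increments": [{"dx": 1, "dy": 6.5, "dz": -7, "yaw": 0}, {"dx": 1, "dy": 19.5, "dz": -18.5, "yaw": 0}, {"dx": 1, "dy": 33.5, "dz": -29.5, "yaw": 0}, {"dx": 1, "dy": 46.5, "dz": -38, "yaw": 0}, {"dx": 1, "dy": 59.5, "dz": -45.5, "yaw": 0}]}}

```text
time: 11.7
position: [0.5555, -0.1582, 0.2022]
ee_rot: [-1.583, 0.086, -0.08]
ft_force: [-4.5, 0.5, -0.9]
grip_width: 0.0311
```

```bash
python3 -c "
from h import *
arc([1.27,1.29,1.31,1.33,1.35])
snap('scene','u1',(250,150,370,290),4)
"
```

```text
t 11.7 q 1.254 r 0.2198 lat -0.0015 F [-4.5  0.5 -0.9] w 0.0311 yawerr 0.001 tilt -0.002 -0.014
1.27 [ 1.5  3.  -1.7]
1.29 [ 1.5  7.  -3.6]
1.31 [ 1.6 11.  -5.4]
1.33 [ 1.6 15.  -7.2]
1.35 [ 1.6 19.1 -8.9]
```

View pics/u1.png

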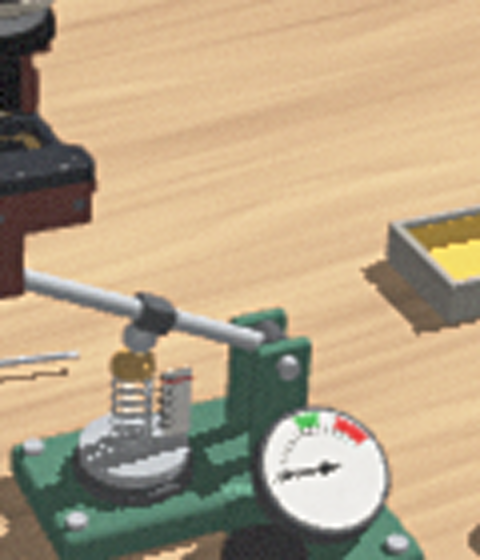

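{"op": "drive_tool", "data": {"increments": [{"dx": 0, "dy": 7, "dz": -3.6, "yaw": 0}, {"dx": 0, "dy": 13, "dz": -6.3, "yaw": 0}, {"dx": 0, "dy": 19, "dz": -9, "yaw": 0}, {"dx": 0, "dy": 24.5, "dz": -11, "yaw": 0}, {"dx": 0, "dy": 29.5, "dz": -12.7, "yaw": 0}]}}

```text
time: 12.17
position: [0.5539, -0.1722, 0.1703]
ee_rot: [-1.583, 0.087, -0.081]
ft_force: [-3.0, 0.9, 0.7]
grip_width: 0.0308
```

```bash
python3 -c "
from h import *
arc([1.42,1.44,1.46,1.48,1.5,1.52])
snap('scene','u2',(265,220,355,300),7)
"
```

```text
t 12.17 q 1.413 r 0.22 lat -0.0017 F [-3.   0.9  0.7] w 0.0308 yawerr 0.002 tilt -0.003 -0.014
1.42 [ 1.7  1.4 -0.4]
1.44 [ 1.7  5.6 -1.8]
1.46 [ 1.7  9.9 -3. ]
1.48 [ 1.7 14.1 -4.1]
1.5 [ 1.7 18.4 -5.2]
1.52 [ 1.7 22.7 -6.1]
```

View pics/u2.png

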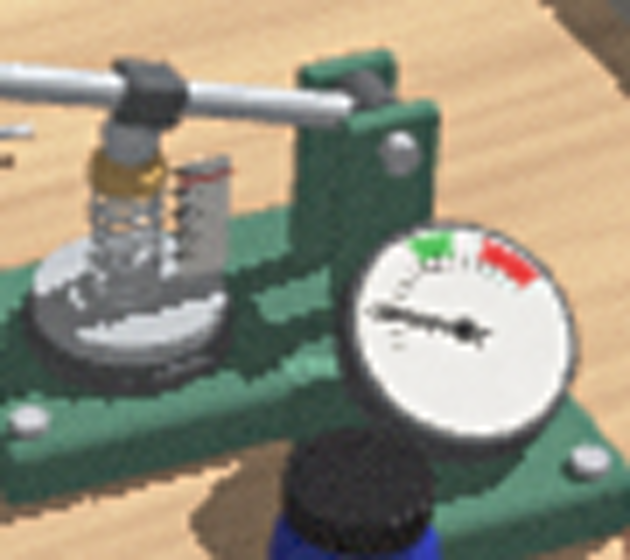

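Needle is at roughly 0.45 rad and the cap top is still just above the mark. Pressing on.

{"op": "drive_tool", "data": {"increments": [{"dx": 0.5, "dy": 5.5, "dz": -1.8, "yaw": 0}, {"dx": 0.5, "dy": 10, "dz": -3, "yaw": 0}, {"dx": 0.5, "dy": 14, "dz": -4.1, "yaw": 0}, {"dx": 0.5, "dy": 18.5, "dz": -5.2, "yaw": 0}, {"dx": 0.5, "dy": 22.5, "dz": -6.1, "yaw": 0}]}}

```text
time: 12.63
position: [0.5532, -0.1788, 0.147]
ee_rot: [-1.583, 0.088, -0.08]
ft_force: [-5.7, 0.5, 3.8]
grip_width: 0.0308
```

```bash
python3 -c "
from h import *
arc([1.54,1.56,1.58,1.6,1.62,1.64])
snap('scene','u3',(265,220,355,300),7)
"
```

```text
t 12.63 q 1.523 r 0.2201 lat -0.0017 F [-5.7  0.5  3.8] w 0.0308 yawerr 0.002 tilt -0.004 -0.014
1.54 [ 1.7  3.6 -0.6]
1.56 [ 1.7  7.9 -1.4]
1.58 [ 1.7 12.3 -2.1]
1.6 [ 1.8 16.6 -2.7]
1.62 [ 1.8 21.  -3.3]
1.64 [ 1.8 25.4 -3.7]
```

View pics/u3.png

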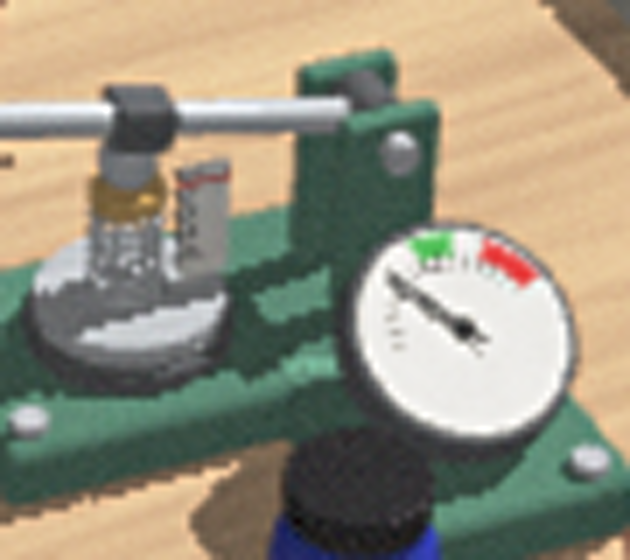

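{"op": "drive_tool", "data": {"increments": [{"dx": 0.3, "dy": 4, "dz": -0.6, "yaw": 0}, {"dx": 0.3, "dy": 8, "dz": -1.4, "yaw": 0}, {"dx": 0.3, "dy": 12, "dz": -2.1, "yaw": 0}, {"dx": 0.3, "dy": 16.5, "dz": -2.7, "yaw": 0}, {"dx": 0.3, "dy": 21, "dz": -3.3, "yaw": 0}]}}

```text
time: 13.1
position: [0.5528, -0.1826, 0.1257]
ee_rot: [-1.583, 0.088, -0.08]
ft_force: [-6.4, 1.3, 4.4]
grip_width: 0.0307
```

```bash
python3 -c "
from h import *
arc([1.64,1.65,1.66,1.67,1.68,1.69,1.7])
snap('scene','u4',(265,220,355,300),7)
"
```

```text
t 13.1 q 1.621 r 0.2202 lat -0.0017 F [-6.4  1.3  4.4] w 0.0307 yawerr 0.002 tilt -0.004 -0.014
1.64 [ 1.7  4.1 -0.2]
1.65 [ 1.7  6.3 -0.4]
1.66 [ 1.7  8.5 -0.6]
1.67 [ 1.8 10.7 -0.7]
1.68 [ 1.8 12.8 -0.9]
1.69 [ 1.8 15.  -1. ]
1.7 [ 1.8 17.2 -1. ]
```

View pics/u4.png

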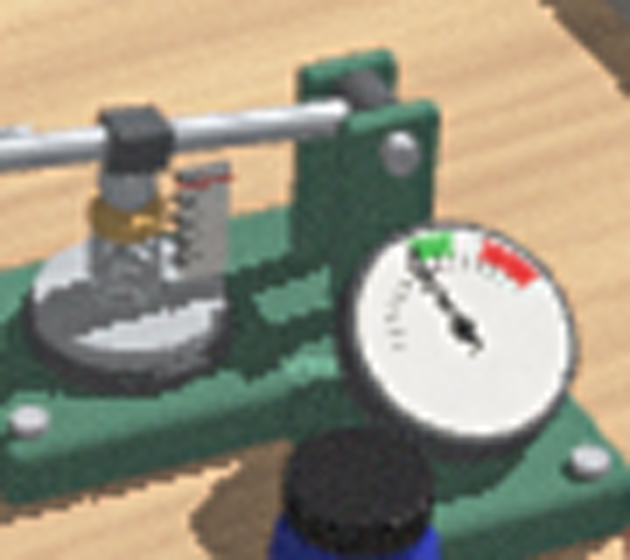

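{"op": "drive_tool", "data": {"increments": [{"dx": 0.2, "dy": 4, "dz": -0.3, "yaw": 0}, {"dx": 0.2, "dy": 8, "dz": -0.5, "yaw": 0}, {"dx": 0.2, "dy": 8, "dz": -0.5, "yaw": 0}]}}

```text
time: 13.4
position: [0.5527, -0.1835, 0.117]
ee_rot: [-1.583, 0.089, -0.08]
ft_force: [-5.4, -0.2, 5.0]
grip_width: 0.031
```

```bash
python3 -c "
from h import *
arc([1.67])
snap('scene','u5',(265,220,355,300),7)
"
```

```text
t 13.4 q 1.661 r 0.2202 lat -0.0017 F [-5.4 -0.2  5. ] w 0.031 yawerr 0.002 tilt -0.005 -0.014
1.67 [1.7 1.9 0.1]
```

View pics/u5.png

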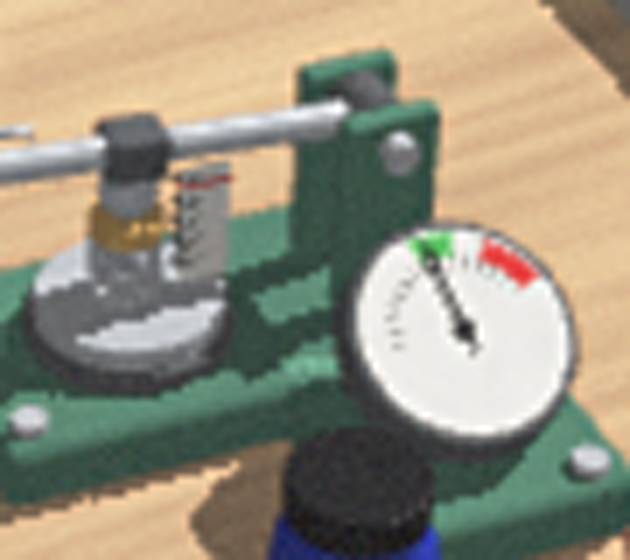

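Needle in mid-green (crop tip (427,250)). Holding for over a second.

{"op": "drive_tool", "data": {"increments": [{"dx": 0, "dy": 0, "dz": 0, "yaw": 0}, {"dx": 0, "dy": 0, "dz": 0, "yaw": 0}, {"dx": 0, "dy": 0, "dz": 0, "yaw": 0}, {"dx": 0, "dy": 0, "dz": 0, "yaw": 0}, {"dx": 0, "dy": 0, "dz": 0, "yaw": 0}]}}

```text
time: 13.87
position: [0.5527, -0.1835, 0.118]
ee_rot: [-1.584, 0.088, -0.08]
ft_force: [-6.1, 0.1, 5.5]
grip_width: 0.0308
```

```bash
python3 -c "
from h import *
arc([1.67])
snap('scene','u6',(265,220,355,300),7)
"
```

```text
t 13.87 q 1.657 r 0.2202 lat -0.0017 F [-6.1  0.1  5.5] w 0.0308 yawerr 0.002 tilt -0.005 -0.015
1.67 [1.7 2.9 0.1]
```

{"op": "drive_tool", "data": {"increments": [{"dx": 0, "dy": 0, "dz": 0, "yaw": 0}, {"dx": 0, "dy": 0, "dz": 0, "yaw": 0}, {"dx": 0, "dy": 0, "dz": 0, "yaw": 0}, {"dx": 0, "dy": 0, "dz": 0, "yaw": 0}, {"dx": 0, "dy": 0, "dz": 0, "yaw": 0}]}}

```text
time: 14.33
position: [0.5527, -0.1834, 0.1187]
ee_rot: [-1.584, 0.088, -0.08]
ft_force: [-6.6, 1.0, 5.9]
grip_width: 0.0309
```

{"op": "drive_tool", "data": {"increments": [{"dx": 0, "dy": 0, "dz": 0, "yaw": 0}, {"dx": 0, "dy": 0, "dz": 0, "yaw": 0}, {"dx": 0, "dy": 0, "dz": 0, "yaw": 0}, {"dx": 0, "dy": 0, "dz": 0, "yaw": 0}, {"dx": 0, "dy": 0, "dz": 0, "yaw": 0}]}}

```text
time: 14.75
position: [0.5527, -0.1833, 0.1195]
ee_rot: [-1.584, 0.088, -0.08]
ft_force: [-5.7, 0.1, 5.0]
grip_width: 0.0308
```

```bash
python3 -c "
from h import *
arc([1.66,1.6,1.55,1.5,1.45,1.4])
im=cams.get_image('scene')
a=cv2.resize(im[220:300,265:355],None,fx=4,fy=4,interpolation=2);b=cv2.resize(im[235:270,268:308],None,fx=9,fy=9,interpolation=2)
c=np.zeros((320,730,3),np.uint8);c[:,:360]=a;c[:315,370:]=b
cv2.imwrite('pics/u7.png',c[:,:,::-1])
"
```

```text
t 14.75 q 1.65 r 0.2202 lat -0.0017 F [-5.7  0.1  5. ] w 0.0308 yawerr 0.002 tilt -0.005 -0.015
1.66 [1.7 2.2 0. ]
1.6 [  1.7 -10.9   1.3]
1.55 [  1.6 -21.8   3. ]
1.5 [  1.6 -32.6   5.3]
1.45 [  1.5 -43.2   8.1]
1.4 [  1.4 -53.7  11.4]
```

View pics/u7.png

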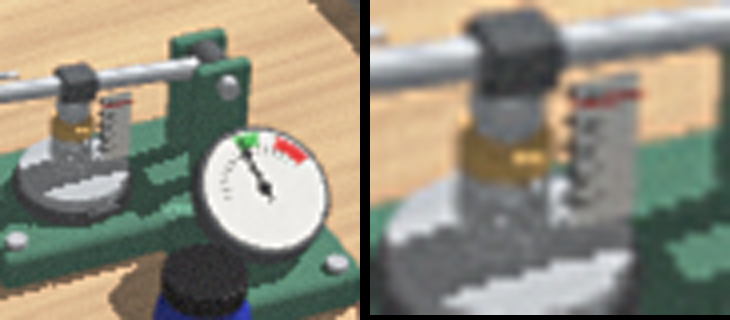

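The needle stayed in green from t=13.4 to 14.75. The cap top (crop y≈138) lies about 2.7 px (~8 mm) below the red line's extension (y≈115), and the arm angle agrees (cap about 40 mm above the plate against the 46 mm mark). The spring sank below, so it goes in the **red** drawer. Leading the arm back up.

{"op": "drive_tool", "data": {"increments": [{"dx": 0, "dy": -11, "dz": 1.3, "yaw": 0}, {"dx": 0, "dy": -22, "dz": 3, "yaw": 0}, {"dx": 0, "dy": -32.5, "dz": 5.3, "yaw": 0}, {"dx": 0, "dy": -43, "dz": 8, "yaw": 0}, {"dx": 0, "dy": -53.5, "dz": 11.4, "yaw": 0}]}}

```text
time: 15.22
position: [0.5541, -0.1708, 0.1742]
ee_rot: [-1.584, 0.088, -0.08]
ft_force: [-3.8, 0.9, 0.1]
grip_width: 0.0308
```

```bash
python3 -c "
from h import *
arc([1.32,1.24,1.16,1.08,1.])
"
```

```text
t 15.22 q 1.394 r 0.22 lat -0.0017 F [-3.8  0.9  0.1] w 0.0308 yawerr 0.002 tilt -0.005 -0.015
1.32 [  1.6 -15.2   6. ]
1.24 [  1.5 -31.1  13.6]
1.16 [  1.4 -46.2  22.5]
1.08 [  1.3 -60.7  32.6]
1.0 [  1.2 -74.2  43.8]
```

{"op": "drive_tool", "data": {"increments": [{"dx": 0, "dy": -15, "dz": 6, "yaw": 0}, {"dx": 0, "dy": -31, "dz": 13.6, "yaw": 0}, {"dx": 0, "dy": -46, "dz": 22.5, "yaw": 0}, {"dx": 0, "dy": -60.5, "dz": 32.6, "yaw": 0}, {"dx": 0, "dy": -74, "dz": 43.8, "yaw": 0}]}}

```text
time: 15.63
position: [0.5591, -0.1253, 0.2488]
ee_rot: [-1.584, 0.088, -0.08]
ft_force: [-2.3, 1.0, -3.7]
grip_width: 0.0311
```

```bash
python3 -c "
from h import *
arc([.9,.8,.69,.58,.47])
"
```

```text
t 15.63 q 0.994 r 0.2202 lat -0.0014 F [-2.3  1.  -3.7] w 0.0311 yawerr 0.002 tilt -0.004 -0.015
0.9 [  1.3 -14.5  14.7]
0.8 [  1.2 -28.5  31.6]
0.69 [  1.1 -41.9  51.8]
0.58 [  1.  -52.9  73.3]
0.47 [  0.9 -61.6  95.9]
```

{"op": "drive_tool", "data": {"increments": [{"dx": 0.5, "dy": -14.5, "dz": 14.7, "yaw": 0}, {"dx": 0.5, "dy": -28.5, "dz": 31.6, "yaw": 0}, {"dx": 0.5, "dy": -42, "dz": 52, "yaw": 0}, {"dx": 0.5, "dy": -53, "dz": 73.3, "yaw": 0}, {"dx": 0.5, "dy": -61.5, "dz": 96, "yaw": 0}]}}

```text
time: 16.05
position: [0.5701, -0.0278, 0.3105]
ee_rot: [-1.584, 0.087, -0.08]
ft_force: [-0.6, 0.6, -5.7]
grip_width: 0.0307
```

```bash
python3 -c "
from h import *
arc([.36,.26,.17,.09,.03])
"
```

```text
t 16.05 q 0.462 r 0.2211 lat -0.0007 F [-0.6  0.6 -5.7] w 0.0307 yawerr 0.002 tilt -0.004 -0.015
0.36 [ 0.6 -4.6 22.1]
0.26 [ 0.6 -7.9 43.8]
0.17 [ 0.5 -9.  63.6]
0.09 [ 0.5 -8.5 81.2]
0.03 [ 0.5 -7.2 94.3]
```

{"op": "drive_tool", "data": {"increments": [{"dx": 0.3, "dy": -4, "dz": 22, "yaw": 0}, {"dx": 0.3, "dy": -7, "dz": 44, "yaw": 0}, {"dx": 0.3, "dy": -8, "dz": 63.5, "yaw": 0}, {"dx": 0.3, "dy": -7.5, "dz": 81, "yaw": 0}, {"dx": 0.3, "dy": -6.5, "dz": 93, "yaw": 0}]}}

```text
time: 16.47
position: [0.5809, 0.0678, 0.3173]
ee_rot: [-1.582, 0.083, -0.081]
ft_force: [-1.8, -0.2, 4.2]
grip_width: 0.0309
```

```bash
python3 -c "
from h import *
arc([.03,.02,0])
"
```

```text
t 16.47 q 0.022 r 0.2214 lat 0.0001 F [-1.8 -0.2  4.2] w 0.0309 yawerr -0.001 tilt -0.001 -0.013
0.03 [-0.1  1.1 -1.8]
0.02 [-0.1  1.4  0.4]
0 [-0.1  2.1  4.7]
```

Back at the start angle (it was 0.024 when gripped). Releasing gently and rising.

{"op": "drive_tool", "data": {"increments": [{"dx": 0, "dy": 0, "dz": 0, "yaw": 0}, {"dx": 0, "dy": 0, "dz": 0, "yaw": 0}, {"dx": 0, "dy": 0, "dz": 0, "yaw": 0}, {"dx": 0, "dy": 0, "dz": 0, "yaw": 0}, {"dx": 0, "dy": 0, "dz": 0, "yaw": 0}], "fingers": 0.3}}

```text
time: 16.88
position: [0.5811, 0.0665, 0.3173]
ee_rot: [-1.583, 0.084, -0.082]
ft_force: [-0.2, 0.0, 0.3]
grip_width: 0.0598
```

{"op": "drive_tool", "data": {"increments": [{"dx": 0, "dy": -15, "dz": 0, "yaw": 0}, {"dx": 0, "dy": -35, "dz": 0, "yaw": 0}, {"dx": 0, "dy": -60, "dz": 0, "yaw": 0}, {"dx": 0, "dy": -75, "dz": 0, "yaw": 0}, {"dx": 0, "dy": -75, "dz": 0, "yaw": 0}]}}

```text
time: 17.3
position: [0.5823, 0.0672, 0.3958]
ee_rot: [-1.582, 0.081, -0.088]
ft_force: [-0.6, 1.0, 0.6]
grip_width: 0.0612
```

```bash
python3 -c "
from h import *
plan(.5667,-.0643,.39,-6)
snap('scene','v1',(250,60,380,300),2)
"
```

```text
{'dx': np.float64(-1.5), 'dy': np.float64(7.4), 'dz': np.float64(-132.3), 'yaw': np.float64(-0.002)} t 17.3 pos [0.5823 0.0672 0.3958] w 0.0612 F [-0.6  1.   0.6]
```

View pics/v1.png

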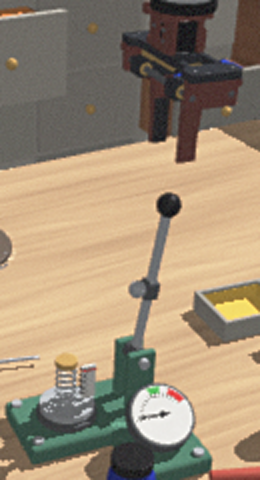

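The arm stays open and the spring is back at free height, with the needle at rest. Going back to the spring.

{"op": "drive_tool", "data": {"increments": [{"dx": -0.5, "dy": 0, "dz": -35, "yaw": 0}, {"dx": -1, "dy": 3, "dz": -70, "yaw": 0}, {"dx": -1.5, "dy": 7, "dz": -105, "yaw": 0}, {"dx": -1.5, "dy": 20, "dz": -132, "yaw": 0}, {"dx": -1.5, "dy": 50, "dz": -132, "yaw": 0}]}}

```text
time: 17.77
position: [0.5667, -0.0726, 0.3465]
ee_rot: [-1.586, 0.087, -0.096]
ft_force: [0.9, -0.8, 0.5]
grip_width: 0.0612
```

```bash
python3 -c "
from h import *
plan(.5667,-.0643,.15,-6)
"
```

```text
{'dx': np.float64(-2.3), 'dy': np.float64(196.3), 'dz': np.float64(11.5), 'yaw': np.float64(-0.012)} t 17.77 pos [ 0.5667 -0.0726  0.3465] w 0.0612 F [ 0.9 -0.8  0.5]
```

{"op": "drive_tool", "data": {"increments": [{"dx": 0, "dy": 40, "dz": 8, "yaw": -0.01}, {"dx": -1, "dy": 80, "dz": 9, "yaw": -0.01}, {"dx": -1.5, "dy": 120, "dz": 10, "yaw": -0.01}, {"dx": -2, "dy": 160, "dz": 11, "yaw": -0.01}, {"dx": -2, "dy": 180, "dz": 11.5, "yaw": -0.01}]}}

```text
time: 18.18
position: [0.5632, -0.0647, 0.1603]
ee_rot: [-1.586, 0.086, -0.083]
ft_force: [-0.1, 0.2, -1.0]
grip_width: 0.062
```

```bash
python3 -c "
from h import *
plan(.5667,-.0643,.15,-6)
"
```

```text
{'dx': np.float64(3.5), 'dy': np.float64(10.3), 'dz': np.float64(0.9), 'yaw': np.float64(-0.002)} t 18.18 pos [ 0.5632 -0.0647  0.1603] w 0.062 F [-0.1  0.2 -1. ]
```

{"op": "drive_tool", "data": {"increments": [{"dx": 3.5, "dy": 10, "dz": 1, "yaw": 0}, {"dx": 3.5, "dy": 25, "dz": 1, "yaw": 0}, {"dx": 3.5, "dy": 42, "dz": 1, "yaw": 0}, {"dx": 3.5, "dy": 52, "dz": 1, "yaw": 0}, {"dx": 3.5, "dy": 52, "dz": 1, "yaw": 0}]}}

```text
time: 18.6
position: [0.5652, -0.0653, 0.1061]
ee_rot: [-1.586, 0.089, -0.08]
ft_force: [-0.3, -0.2, -0.3]
grip_width: 0.0615
```

```bash
python3 -c "
from h import *
plan(.5667,-.0643,.108,-6)
snap('scene','v2',(255,190,345,290),6)
"
```

```text
{'dx': np.float64(1.4), 'dy': np.float64(-1.9), 'dz': np.float64(1.1), 'yaw': np.float64(-0.003)} t 18.6 pos [ 0.5652 -0.0653  0.1061] w 0.0615 F [-0.3 -0.2 -0.3]
```

View pics/v2.png

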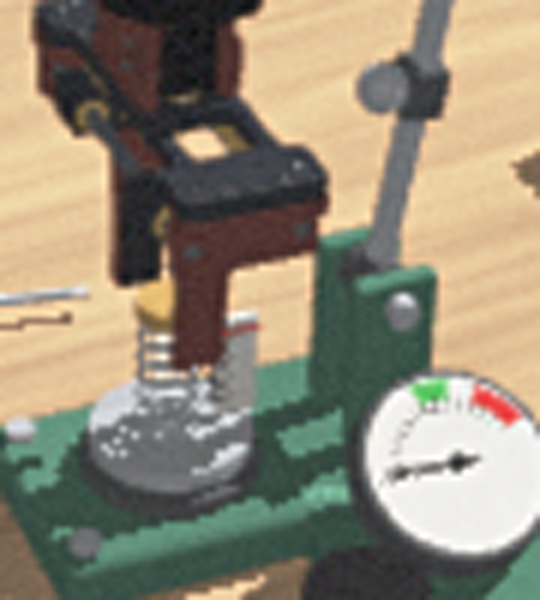

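{"op": "drive_tool", "data": {"increments": [{"dx": 1.4, "dy": -1, "dz": 1, "yaw": 0}, {"dx": 1.4, "dy": -1, "dz": 1, "yaw": 0}, {"dx": 1.4, "dy": -1, "dz": 1, "yaw": 0}, {"dx": 1.4, "dy": -1, "dz": 1, "yaw": 0}, {"dx": 1.4, "dy": -1, "dz": 1, "yaw": 0}], "fingers": 1, "grip_force": 20}}

```text
time: 19.07
position: [0.5678, -0.0642, 0.1091]
ee_rot: [-1.586, 0.087, -0.082]
ft_force: [-0.2, -0.0, 0.7]
grip_width: 0.0317
```

{"op": "drive_tool", "data": {"increments": [{"dx": 0, "dy": -5, "dz": 0, "yaw": 0}, {"dx": 0, "dy": -12, "dz": 0, "yaw": 0}, {"dx": 0, "dy": -30, "dz": 0, "yaw": 0}, {"dx": 0, "dy": -60, "dz": 0, "yaw": 0}, {"dx": 0, "dy": -95, "dz": 0, "yaw": 0}]}}

```text
time: 19.48
position: [0.5669, -0.0626, 0.2043]
ee_rot: [-1.585, 0.089, -0.08]
ft_force: [0.4, -0.4, 0.1]
grip_width: 0.0293
```

```bash
python3 -c "
from h import *
plan(.45,-.06,.2,-6)
snap('scene','v3',(255,170,345,290),5)
"
```

```text
{'dx': np.float64(-116.5), 'dy': np.float64(5.0), 'dz': np.float64(-9.8), 'yaw': np.float64(-0.002)} t 19.48 pos [ 0.5669 -0.0626  0.2043] w 0.0293 F [ 0.4 -0.4  0.1]
```

View pics/v3.png

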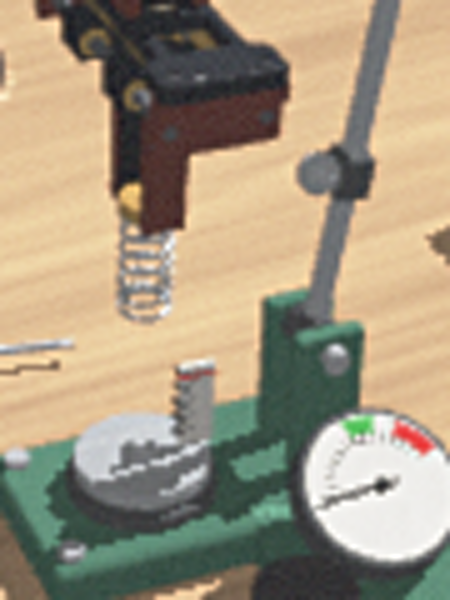

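Spring held and the plate is clear. I'll go round the tester on the robot's side, keeping clear of the raised arm.

{"op": "drive_tool", "data": {"increments": [{"dx": -30, "dy": -3, "dz": 0, "yaw": 0}, {"dx": -65, "dy": -6, "dz": 0, "yaw": 0}, {"dx": -100, "dy": -6, "dz": 0, "yaw": 0}, {"dx": -135, "dy": -6, "dz": 0, "yaw": 0}, {"dx": -155, "dy": -6, "dz": 10, "yaw": 0}]}}

```text
time: 19.95
position: [0.4143, -0.0366, 0.2176]
ee_rot: [-1.588, 0.082, -0.089]
ft_force: [-0.9, 0.2, -0.4]
grip_width: 0.0292
```

```bash
python3 -c "
from h import *
plan(.43,.16,.2,-6)
"
```

```text
{'dx': np.float64(-5.8), 'dy': np.float64(13.9), 'dz': np.float64(197.4), 'yaw': np.float64(-0.004)} t 19.95 pos [ 0.4143 -0.0366  0.2176] w 0.0292 F [-0.9  0.2 -0.4]
```

{"op": "drive_tool", "data": {"increments": [{"dx": -1, "dy": 5, "dz": 35, "yaw": 0}, {"dx": -2, "dy": 8, "dz": 75, "yaw": 0}, {"dx": -3, "dy": 10, "dz": 115, "yaw": 0}, {"dx": -4, "dy": 10, "dz": 155, "yaw": 0}, {"dx": -5, "dy": 10, "dz": 195, "yaw": 0}]}}

```text
time: 20.37
position: [0.4305, 0.1593, 0.2048]
ee_rot: [-1.588, 0.081, -0.091]
ft_force: [1.1, -0.8, -0.1]
grip_width: 0.0291
```

```bash
python3 -c "
from h import *
plan(.591,.364,.17,-6)
"
```

```text
{'dx': np.float64(137.0), 'dy': np.float64(31.7), 'dz': np.float64(221.6), 'yaw': np.float64(-0.005)} t 20.37 pos [0.4305 0.1593 0.2048] w 0.0291 F [ 1.1 -0.8 -0.1]
```

{"op": "drive_tool", "data": {"increments": [{"dx": 10, "dy": 0, "dz": 38, "yaw": 0}, {"dx": 25, "dy": 0, "dz": 72, "yaw": 0}, {"dx": 45, "dy": 0, "dz": 106, "yaw": 0}, {"dx": 65, "dy": 5, "dz": 140, "yaw": 0}, {"dx": 85, "dy": 5, "dz": 174, "yaw": 0}]}}

```text
time: 20.78
position: [0.5349, 0.3242, 0.1969]
ee_rot: [-1.588, 0.082, -0.091]
ft_force: [0.6, 0.7, -1.2]
grip_width: 0.0292
```

{"op": "drive_tool", "data": {"increments": [{"dx": 25, "dy": 5, "dz": 25, "yaw": 0}, {"dx": 48, "dy": 10, "dz": 46, "yaw": 0}, {"dx": 50, "dy": 20, "dz": 47, "yaw": 0}, {"dx": 50, "dy": 25, "dz": 47, "yaw": 0}, {"dx": 50, "dy": 25, "dz": 47, "yaw": 0}]}}

```text
time: 21.2
position: [0.5887, 0.364, 0.1697]
ee_rot: [-1.59, 0.083, -0.089]
ft_force: [-0.5, -0.2, -1.0]
grip_width: 0.0294
```

```bash
python3 -c "
from h import *
plan(.591,.364,.1,-6)
snap('scene','w1',(330,120,450,260),4)
s=ctrl.sense();p=s['position'];f=lambda X:((proj('scene',X)-[330,120])*4).round()
print(f(p+[0,0,-.0585]),f([.591,.364,.007]),f([.591,.364,.036]))
"
```

```text
{'dx': np.float64(2.0), 'dy': np.float64(69.7), 'dz': np.float64(1.7), 'yaw': np.float64(-0.005)} t 21.2 pos [0.5887 0.364  0.1697] w 0.0294 F [-0.5 -0.2 -1. ]
[329. 351.] [309. 468.] [315. 437.]
```

View pics/w1.png

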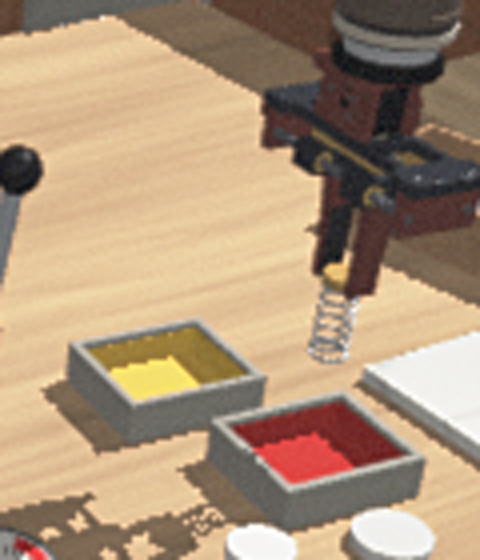

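{"op": "drive_tool", "data": {"increments": [{"dx": 1, "dy": 20, "dz": 1, "yaw": 0}, {"dx": 2, "dy": 45, "dz": 1.5, "yaw": 0}, {"dx": 2, "dy": 70, "dz": 1.5, "yaw": 0}, {"dx": 2, "dy": 85, "dz": 1.5, "yaw": 0}, {"dx": 2, "dy": 85, "dz": 1.5, "yaw": 0}]}}

```text
time: 21.67
position: [0.5898, 0.3612, 0.0834]
ee_rot: [-1.593, 0.086, -0.088]
ft_force: [-0.3, -0.2, -1.3]
grip_width: 0.0297
```

```bash
python3 -c "
from h import *
plan(.591,.364,.066,-6)
snap('scene','w2',(360,140,450,260),5)
"
```

```text
{'dx': np.float64(0.9), 'dy': np.float64(17.3), 'dz': np.float64(3.4), 'yaw': np.float64(-0.005)} t 21.67 pos [0.5898 0.3612 0.0834] w 0.0297 F [-0.3 -0.2 -1.3]
```

View pics/w2.png

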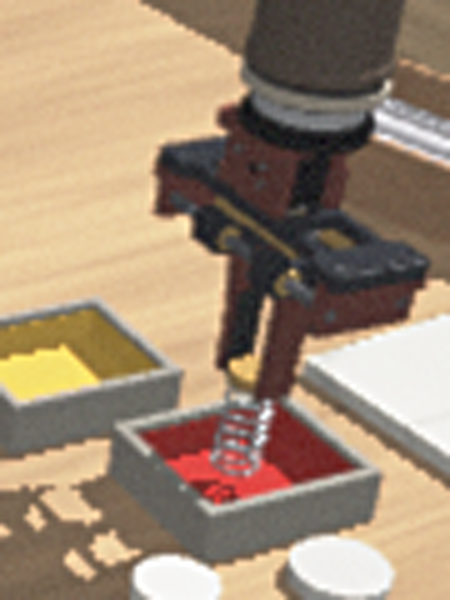

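{"op": "drive_tool", "data": {"increments": [{"dx": 1, "dy": 5, "dz": 2, "yaw": 0}, {"dx": 1, "dy": 10, "dz": 2, "yaw": 0}, {"dx": 1, "dy": 14, "dz": 2, "yaw": 0}, {"dx": 1, "dy": 16, "dz": 2, "yaw": 0}, {"dx": 1, "dy": 16, "dz": 2, "yaw": 0}]}}

```text
time: 22.13
position: [0.5917, 0.3637, 0.0692]
ee_rot: [-1.592, 0.084, -0.089]
ft_force: [-0.3, 0.0, -0.4]
grip_width: 0.0296
```

```bash
python3 -c "
from h import *
plan(.591,.364,.066,-6)
snap('scene','w3',(360,170,450,260),6)
"
```

```text
{'dx': np.float64(-0.8), 'dy': np.float64(3.2), 'dz': np.float64(0.3), 'yaw': np.float64(-0.005)} t 22.13 pos [0.5917 0.3637 0.0692] w 0.0296 F [-0.3  0.  -0.4]
```

View pics/w3.png

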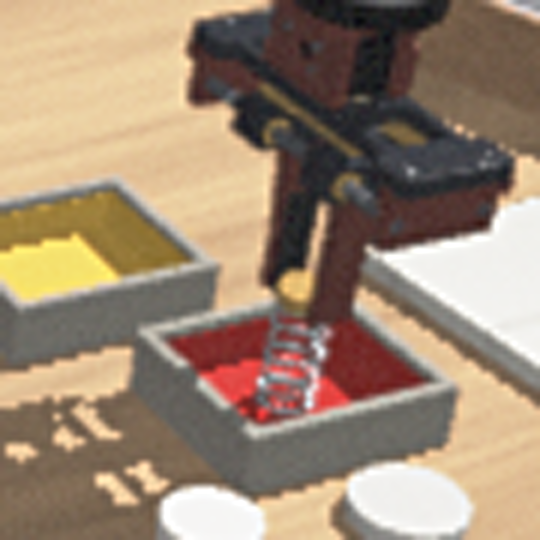

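{"op": "drive_tool", "data": {"increments": [{"dx": 0, "dy": 1.5, "dz": 0, "yaw": 0}, {"dx": 0, "dy": 3, "dz": 0, "yaw": 0}, {"dx": 0, "dy": 4, "dz": 0, "yaw": 0}, {"dx": 0, "dy": 4, "dz": 0, "yaw": 0}]}}

```text
time: 22.52
position: [0.5919, 0.3638, 0.0655]
ee_rot: [-1.591, 0.084, -0.089]
ft_force: [-0.0, -0.4, -0.0]
grip_width: 0.0292
```

```bash
python3 -c "
from h import *
plan(.591,.364,.066,-6)
"
```

```text
{'dx': np.float64(-0.9), 'dy': np.float64(-0.5), 'dz': np.float64(0.1), 'yaw': np.float64(-0.005)} t 22.52 pos [0.5919 0.3638 0.0655] w 0.0292 F [-0.  -0.4 -0. ]
```

{"op": "drive_tool", "data": {"increments": [{"dx": 0, "dy": 1, "dz": 0, "yaw": 0}, {"dx": 0, "dy": 2, "dz": 0, "yaw": 0}, {"dx": 0, "dy": 2, "dz": 0, "yaw": 0}]}}

```text
time: 22.77
position: [0.5919, 0.3638, 0.0635]
ee_rot: [-1.591, 0.084, -0.089]
ft_force: [-0.8, -0.1, 0.7]
grip_width: 0.0297
```

```bash
python3 -c "
from h import *
plan(.591,.364,.066,-6)
snap('scene','w4',(360,170,450,260),6)
"
```

```text
{'dx': np.float64(-0.9), 'dy': np.float64(-2.5), 'dz': np.float64(0.0), 'yaw': np.float64(-0.005)} t 22.77 pos [0.5919 0.3638 0.0635] w 0.0297 F [-0.8 -0.1  0.7]
```

View pics/w4.png

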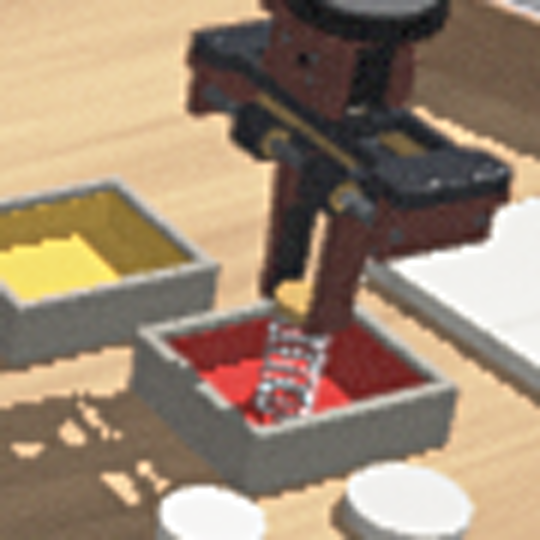

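Contact is light (0.7 N), and the lean in the picture matches the perspective. Releasing with a small opening.

{"op": "drive_tool", "data": {"increments": [{"dx": 0, "dy": 0, "dz": 0, "yaw": 0}, {"dx": 0, "dy": 0, "dz": 0, "yaw": 0}, {"dx": 0, "dy": 0, "dz": 0, "yaw": 0}, {"dx": 0, "dy": 0, "dz": 0, "yaw": 0}, {"dx": 0, "dy": 0, "dz": 0, "yaw": 0}], "fingers": 0.45}}

```text
time: 23.23
position: [0.5919, 0.3637, 0.0635]
ee_rot: [-1.591, 0.084, -0.089]
ft_force: [0.7, -0.2, -0.2]
grip_width: 0.048
```

{"op": "drive_tool", "data": {"increments": [{"dx": 0, "dy": -10, "dz": 0, "yaw": 0}, {"dx": 0, "dy": -25, "dz": 0, "yaw": 0}, {"dx": 0, "dy": -50, "dz": 0, "yaw": 0}, {"dx": 0, "dy": -85, "dz": 0, "yaw": 0}, {"dx": 0, "dy": -120, "dz": 0, "yaw": 0}]}}

```text
time: 23.65
position: [0.5912, 0.3665, 0.1858]
ee_rot: [-1.591, 0.084, -0.088]
ft_force: [-1.0, 1.0, 0.2]
grip_width: 0.0482
```

```bash
python3 -c "
from h import *
plan(.5,.2,.25)
snap('scene','x1',(360,150,450,270),5)
"
```

```text
{'dx': np.float64(-72.3), 'dy': np.float64(-60.6), 'dz': np.float64(-176.8)} t 23.65 pos [0.5912 0.3665 0.1858] w 0.0482 F [-1.   1.   0.2]
```

View pics/x1.png

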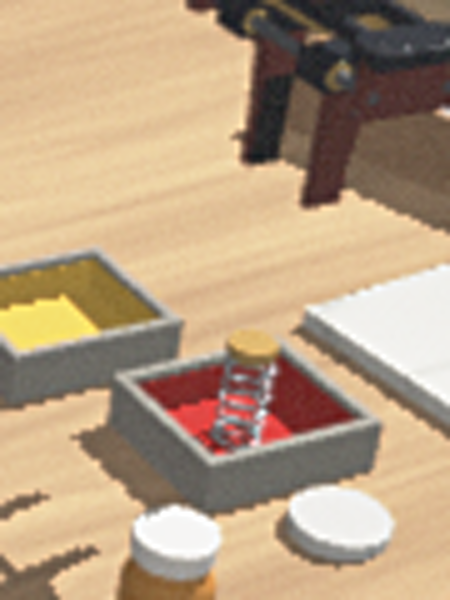

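{"op": "drive_tool", "data": {"increments": [{"dx": -30, "dy": -20, "dz": 0, "yaw": 0}, {"dx": -70, "dy": -40, "dz": 0, "yaw": 0}, {"dx": -110, "dy": -60, "dz": 0, "yaw": 0}, {"dx": -150, "dy": -80, "dz": 0, "yaw": 0}, {"dx": -170, "dy": -80, "dz": 0, "yaw": 0}]}}

```text
time: 24.12
position: [0.4211, 0.3913, 0.2774]
ee_rot: [-1.58, 0.072, -0.097]
ft_force: [-0.4, 1.2, 1.4]
grip_width: 0.0485
```

```bash
python3 -c "
from h import *
print(proj('scene',[.5919,.3637,.077]),proj('top',[.5919,.3637,.077]))
snap('scene','y1');snap('top','y1t')
print(ctrl.sense()['time'])
"
```

```text
[410.89128551 218.20248147] [160.50006432 207.56725441]
24.2167
```

View pics/y1.png

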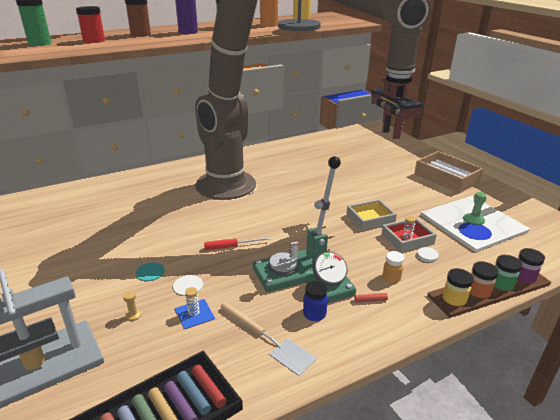

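View pics/y1t.png

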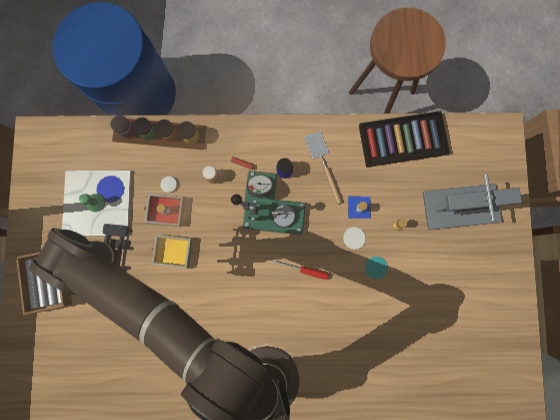

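The spring stands upright in the red drawer: its cap is at scene (410.5,218.3), against (410.9,218.2) predicted for standing. The press arm is open at (334,162), spring_b is still on the blue pad, and everything else is unmoved. Handing in.

```bash
python3 -c "
from rig import ctrl
print(ctrl.hand_in())"
```

```text
the job is handed in; nothing more can be done
None
```

The spring from the white pad sank below the red length mark under load, so it now stands upright in the red drawer. I handed the job in at about 24 s of the 72 s allowed.

- **Test:** I seated the spring over the spigot and pressed it by the ball. The needle was in the green band from t = 13.4 to 14.75 s, at about 15–16 N, and never approached the red. The cap top was about 8 mm below the line in the picture. The arm angle gave about 6 mm below.
- **Arm:** I led it back to its open stop before letting go, and it stayed there.
- **Last pictures:** The spring's cap is within half a pixel of where it should be when standing on the drawer floor. The other spring is still on the blue pad, nothing else looks moved, and the robot touches nothing.

**Checks that disagreed:**
- In the pictures the fingertips appear about 25 mm higher than `tip_reach` says. I chose grip heights that work under either reading, and all grips held.
- The open arm measured about 0.02–0.03 rad from its stated zero angle, which I put down to calibration error.
- During the hold the load crept down slightly but stayed in the green.

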